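# Load the bench dryer with dressing stones

### The arm

A 6-joint arm with a two-finger parallel gripper is mounted at the origin on a cart in front of the work surface, level with it; the furniture and walls round the work are solid. World frame = base frame: x ahead of the robot, y to its left, z up, the work surface at z = 0. Lengths are in m, angles in degrees, forces in N, time in s.
With the tool pointing down it reaches from about 0.4 to 0.825 m from the base axis. Payload 7 kg.
Tool frame: the origin (TCP) lies at the very end of the fingers, on their centre line; the grasp point (between the pads) lies 19 mm behind it (grasp_offset is the x of the grasp point in the tool frame, in m); x points along the fingers, y is the direction in which the jaws open and shut, and the axes are right-handed (so a half turn about x gives the same grasp; the last joint's range is limited). The gripper opens to 88 mm and grips with 3 to 60 N. Pads are 19 mm wide; open, the fingers measure 130 mm over their backs; the gripper's body (78 mm by 193 mm) begins 47 mm behind the grasp point.
Start: joints at [92.596, 20.546, 0.682, 0, -70.136, -16.507], TCP at [0.162, 0.655, 0.227] pointing down, gripper open.
Joint ranges: [-176.03, 176.03], [-82.01, 121.73], [-58.28, 71.71], [-173.87, 95.51], [-174.79, -0.11], [-173.66, 173.66]. Speed limits (degrees/s): [136.94, 136.94, 172.46, 180, 180, 180].

### API

Orientations are given as [roll, pitch, yaw] about the fixed x, y, z axes, in that order (R = Rz(yaw) Ry(pitch) Rx(roll)).
In Python, from plant import get_obs, snapshot, close_job, grasp_offset gives the robot as it stands.
- The arm moves only by the tool carry_out, never from a script. Its argument "series" is a list that holds one entry, the list of rows, each a list of 6 numbers: the shift along the tool's x, y, z in mm, then the turn, a rotation vector about the tool's x, y, z in degrees. A call has 1 to 10 rows; each row is the pose to reach, as a shift and turn from the pose commanded when the call began, along the tool's axes at that moment; what a row does not reach only later rows make up. A row lasts 1/8 s, in which the tool goes at most 62.5 mm and 10.7 degrees, less where a joint would pass 70% of its speed; a pose out of reach is approached as far as the arm can. A call with a gripper value outside its range is refused whole. "hand" is the gripper's target within -1 to 1 (shut at 1, half-way at 0, fully open at -1), set as the call begins (left out, the last holds). The fingers move at their own pace and stop on an object; the grip force is fixed at half the most. Time passes only in rows, so rows that repeat a pose let the fingers close. It gives the time, the measured TCP pose, the force and the opening at its end, in the units of the state.
- get_obs(): the state, without advancing time (a new reading comes with each control period).
- snapshot(name): name is "scene" or "top" or "wrist"; returns a dict with "color" (480x640x3 uint8, red, green, blue), "fx", "fy", "cx", "cy" (pixels), "dist_coeffs" ([k1, k2, p1, p2, k3] as OpenCV has them; the pictures are not rectified), "eye" and "attitude" of the camera in the world. Camera axes: x right, y down, z forward; pixel columns grow to the right and rows downward; lengths in m; the calibration is good to about 2 mm. A picture is of the moment at which its call begins. There is no depth.
- close_job(): hands the job in, once; it reports no verdict.
The state is a dict: "clock": time; "joint_pos": joint angles; "qvel": joint speeds; "tau": joint torques, N m; "tool_pos": TCP position; "orientation": TCP orientation; "force": force on the tool from outside, world axes, zero at the start; "moment": the same for the moment, N m; "opening": finger opening in m.
Only numpy, scipy, OpenCV 4.12 (cv2) and the standard library are available. Lean on these libraries where they do the work, as an engineer would, in place of code of your own. Each camera call takes 0.05 s, during which the arm holds its last target.

### The job

Dry the rinsed dressing stones: lay every white stone bar flat on the wooden tray, swing the dryer's hood up and over until it stands open by itself, and push the loaded tray along the bench fully home into the dryer. Then swing the hood down shut again, and have the vent lever standing straight up by the end; leave the other things on the bench where they are.

Things in the scene. Friction and masses are not known exactly. Their poses are not given: they have to be found in the camera images.
- dryer: small fixed bench dryer: grey side walls and back wall, 56 mm high, 8 mm thick, on the bare worktop, open at the front (-x), covered by the hood. Origin: on the worktop, middle of the bay; x points into the bay. Inside 166 mm wide (y), 124 mm deep (x -62 to +62 mm). With the tray fully home against the back wall its origin is about 2 mm beyond this one in x, with 8 mm of play to each side in y.
- hood (a joint): hood angle, rad: 0 shut, 1.57 upright, 1.92 leaning on its stop. Hinge along the dryer's x on its +y wall; swings up and over to +y. 0.25 kg, nearly free: below about 1.6 it falls shut, beyond it falls open and stays. Panel 134x180x5 mm. A keeper flap on it (dryer frame when shut: x -73 to -67, y -85 to -30, down to z 14 mm) bars the mouth, so the tray enters only with the hood open.
- hood_bar (a point): centre of the hood's round grip bar, 12 mm thick, 84 mm clear between its two side arms, parallel to the hinge, 228 mm from the hinge axis and 38 mm clear of the panel's edge; about 60 mm above the worktop when shut. Moves with the hood. x runs along the bar.
- hood_hinge (a point): point on the hood's hinge axis (60 mm above the worktop) level with the middle of the grip bar; the bar's centre goes round this point in a circle of 228 mm radius. Axes as the dryer's.
- tray: loose wooden tray, 120 (x) by 150 mm (y), 0.35 kg; origin: centre of its underside. Floor 8 mm thick; end walls at +x and -x 26 mm high, 110 mm apart inside; side lips 12 mm high, 142 mm apart inside. Handle block on the -x wall: x -98 to -60 mm, 16 mm wide, top at 38 mm, can be pinched from above, clears the keeper flap. +x end goes into the dryer first.
- vent_lever (a joint): angle of the vent lever, rad: 0 leaning fully towards the vent box's -x, 0.9 straight up (vent half open), 1.8 leaning fully towards +x. Stiff enough (0.06 N m) to stay where it is left.
- lever_knob (a point): centre of the round black knob, 26 mm across, on the end of the vent lever, 75 mm from the pivot (120 mm above the worktop when upright).
- lever_pivot (a point): pivot axis of the vent lever, 45 mm above the worktop; the lever swings in the x-z plane of this frame (the frame of the fixed grey vent box, 80 x 50 x 36 mm).
- stone_1_mid (a point): off-white dressing stone, a plain bar 26 mm (x) by 102 mm (y) by 21 mm (z), 0.12 kg; this point is its centre. Two or three stones are there; absent ones give None.
- stone_2_mid (a point): off-white dressing stone, a plain bar 26 mm (x) by 102 mm (y) by 21 mm (z), 0.12 kg; this point is its centre. Two or three stones are there; absent ones give None.
- stone_3_mid (a point): off-white dressing stone, a plain bar 26 mm (x) by 102 mm (y) by 21 mm (z), 0.12 kg; this point is its centre. Two or three stones are there; absent ones give None.
- green_cup: bystander: small green cup, 52 mm across, 31 mm high; origin at the centre of its underside; loose, to be left alone.
- tin_box: bystander: dark box 40 x 54 x 24 mm; origin at the centre of its underside; loose, to be left alone.
- wax_cone: bystander: white cone 45 mm across, 40 mm high; origin at the centre of its underside; loose, to be left alone.
- dust_brush: bystander: brush 22 x 86 x 34 mm; origin at the centre of its underside; loose, to be left alone.

How it is judged:
By the outcome, as a careful person would: the job done as asked, in the order asked, and still so for the second after the job is handed in, with the robot touching nothing.
Of stone_1, stone_2, stone_3 only 2 to 3 are there at a start; the rules pass over those that are not, and their reading is None.
At some moment in a run one of stone_1, stone_2, stone_3 may be knocked a few centimetres aside while the robot is not near it.
Once in a run the grip may slacken for a moment while it holds something.
It also fails if it takes over 208 s, if anything falls off the work surface, if the arm or the gripper's body presses on something with over 40 N, if the wrist force passes 120 N, or if a joint passes its speed limit or range.

## Working session

There is one attempt and no reset: what is moved stays moved. The work goes in short steps, Python scripts to look and compute and a tool call to move; the robot and the scene stay as the last step left them, time stands still between calls to the robot, and variables do not carry over. Pictures are saved under pics/ and viewed, and the job is handed in when it is done.

Besides the shell and the picture viewer there is one more tool, called after "Emit:" as a command line: name --argument value ..., lists and objects as JSON in quotes. carry_out: Moves the arm, as the interface text tells. Its arguments: {"type":"object","properties":{"series":{"type":"array","items":{"type":"array","items":{"type":"array","items":{"type":"number"}}}},"hand":{"type":"number"}},"required":["series"]}

```bash
ls; mkdir -p pics; python3 - <<'E'
from plant import get_obs, snapshot, grasp_offset
import cv2,json
print(get_obs(),grasp_offset)
for n in ["scene","top","wrist"]:
    s=snapshot(n); cv2.imwrite(f"pics/{n}0.png",s["color"][:,:,::-1]); print(n,{k:v for k,v in s.items() if k!="color"})
E
```

```text
pics
{'clock': 0.0, 'joint_pos': array([ 9.25956923e+01,  2.05905864e+01,  6.34382465e-01, -2.13467557e-02,
       -7.01345354e+01, -1.65081145e+01]), 'qvel': array([ 0.01987137,  0.0305167 , -0.01296505,  0.09316237, -0.0457714 ,
       -0.02750587]), 'tau': array([-1.27568356e-06, -5.82721245e+01,  2.93058693e+01,  6.99716493e+00,
        7.05792612e-03, -1.60461550e-04]), 'tool_pos': array([0.16218252, 0.65473157, 0.22563302]), 'orientation': array([ 94.03925376,  89.90706745, -99.8804382 ]), 'force': array([-1.01954666, -0.33723086, -0.47449264]), 'moment': array([ 0.03364958, -0.04133631, -0.02331744]), 'opening': 0.08744559917041392} -0.0188
scene {'fx': 571.8987235666581, 'fy': 571.8987235666581, 'cx': 318.45224505378127, 'cy': 246.82261961429762, 'dist_coeffs': array([-0.18569628,  0.        ,  0.        ,  0.        ,  0.        ]), 'eye': array([0.65085677, 0.7312592 , 1.0012651 ]), 'attitude': array([-139.12971536,   -0.87153215,  174.71176582])}
top {'fx': 504.8518289076328, 'fy': 504.8518289076328, 'cx': 319.84804568627527, 'cy': 232.77979083301466, 'dist_coeffs': array([0.01067035, 0.        , 0.        , 0.        , 0.        ]), 'eye': array([ 0.39202758, -0.06995622,  1.15179625]), 'attitude': array([-170.77476412,    0.23811916,  -88.62748798])}
wrist {'fx': 415.85042989601595, 'fy': 415.85042989601595, 'cx': 317.5174777165053, 'cy': 247.29428646309077, 'dist_coeffs': array([-0.037409,  0.      ,  0.      ,  0.      ,  0.      ]), 'eye': array([0.23358656, 0.63860759, 0.38221106]), 'attitude': array([ 1.63966271e+02, -3.32122779e-02, -1.03905299e+02])}
```

View pics/scene0.png

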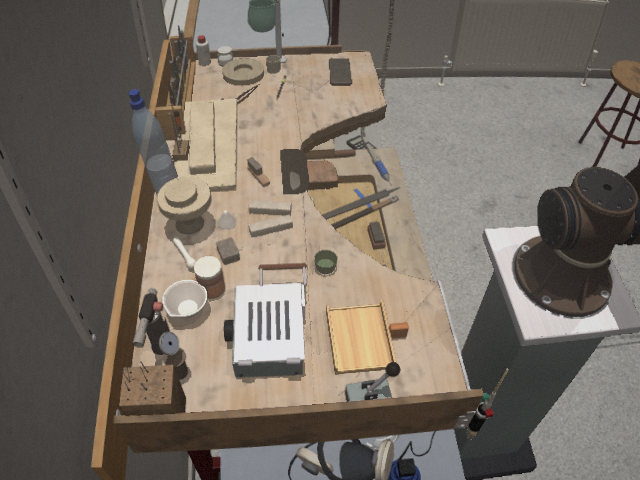

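View pics/top0.png

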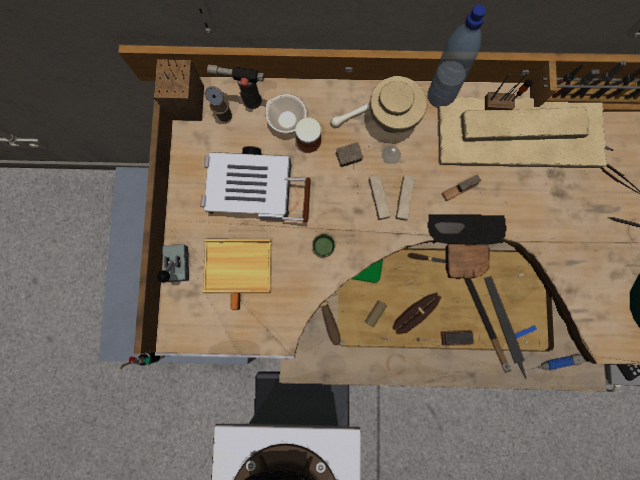

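View pics/wrist0.png

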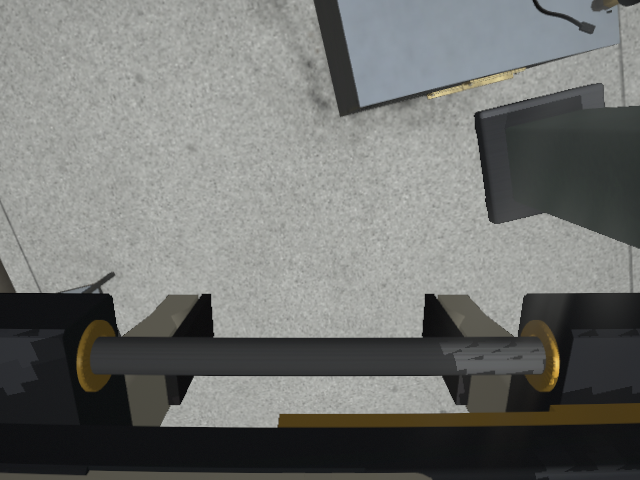

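```bash
cat > h.py <<'E'
import numpy as np, cv2
from scipy.spatial.transform import Rotation as R
from plant import get_obs, snapshot, grasp_offset
def cam(s):
    K=np.array([[s["fx"],0,s["cx"]],[0,s["fy"],s["cy"]],[0,0,1.]])
    return K,np.array(s["dist_coeffs"]),np.array(s["eye"]),R.from_euler("xyz",s["attitude"],degrees=True).as_matrix()
def rays(s,px):
    K,d,e,A=cam(s)
    u=cv2.undistortPoints(np.array(px,float).reshape(-1,1,2),K,d).reshape(-1,2)
    return e,(A@np.c_[u,np.ones(len(u))].T).T
def onz(s,px,z):
    e,r=rays(s,px); t=(z-e[2])/r[:,2]; return e+r*t[:,None]
def proj(s,P):
    K,d,e,A=cam(s)
    rv=cv2.Rodrigues(A.T)[0]; return cv2.projectPoints(np.array(P,float).reshape(-1,1,3),rv,-A.T@e,K,d)[0].reshape(-1,2)
def tri(obs):
    M=np.zeros((3,3));b=np.zeros(3)
    for s,p in obs:
        e,r=rays(s,[p]);r=r[0]/np.linalg.norm(r[0]);Q=np.eye(3)-np.outer(r,r);M+=Q;b+=Q@e
    X=np.linalg.solve(M,b);return X
def save(s,name,box=None,k=1):
    im=s["color"][:,:,::-1]
    if box: x0,y0,x1,y1=box; im=im[y0:y1,x0:x1]
    im=cv2.resize(np.ascontiguousarray(im),None,fx=k,fy=k,interpolation=cv2.INTER_CUBIC); cv2.imwrite(f"pics/{name}.png",im)
def tool():
    o=get_obs(); return o["tool_pos"],R.from_euler("xyz",o["orientation"],degrees=True).as_matrix(),o
E
python3 - <<'E'
from h import *
t=snapshot("top"); save(t,"t1",(140,130,340,320),4) ; save(t,"t2",(330,130,490,250),5)
s=snapshot("scene"); save(s,"s1",(210,240,430,410),3.6); save(s,"s2",(190,140,340,290),4)
E
```

```text
(no output)
```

View pics/t1.png

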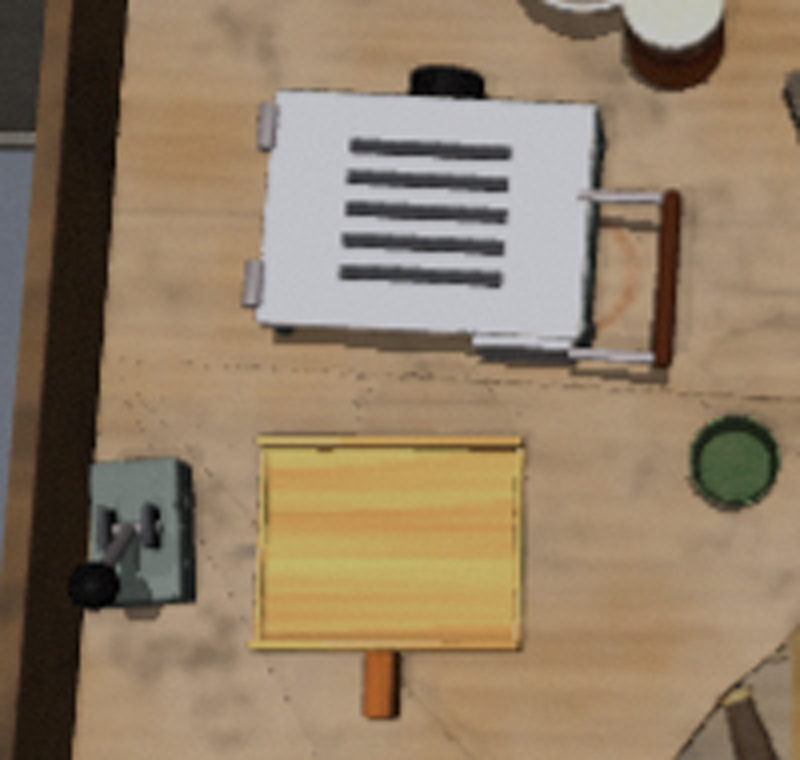

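View pics/t2.png

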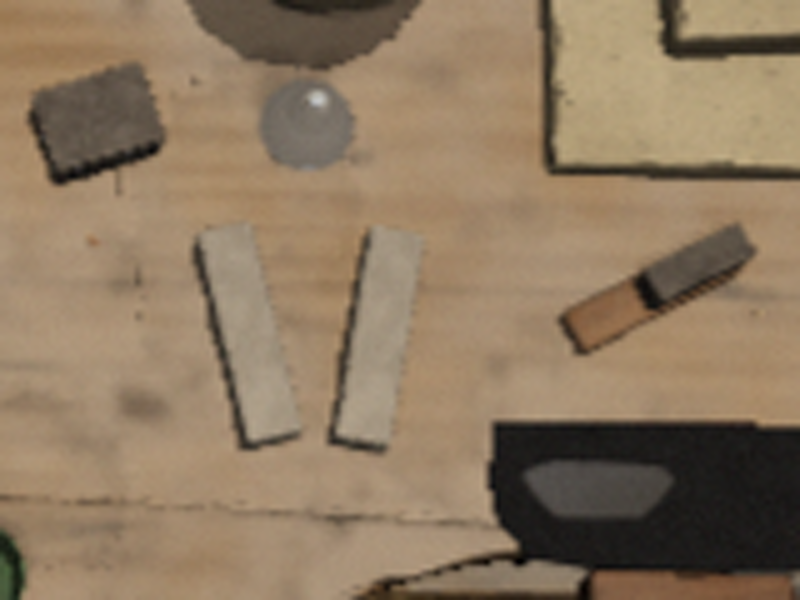

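View pics/s1.png

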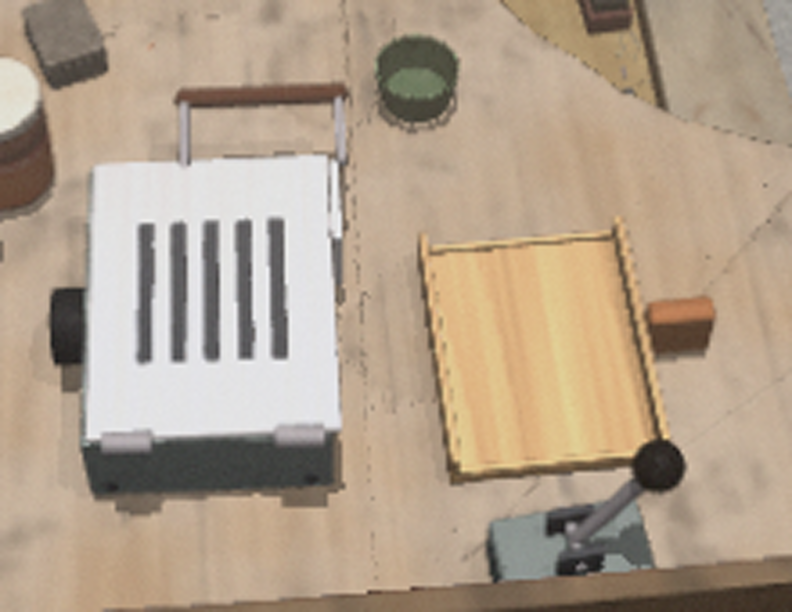

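View pics/s2.png

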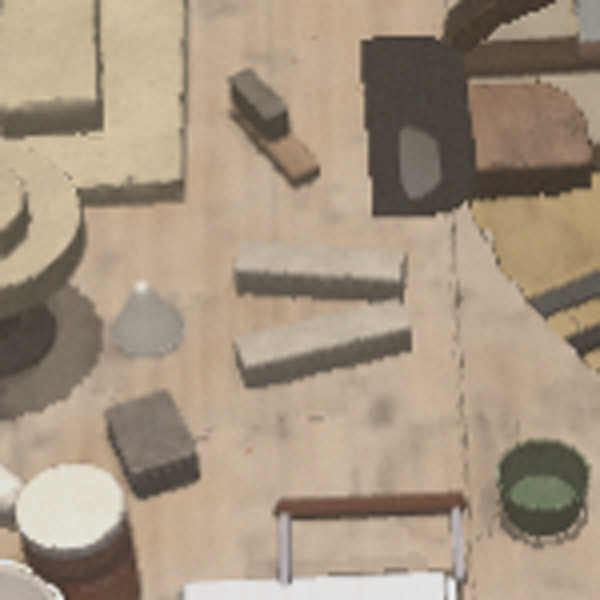

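```bash
cat > m.py <<'E'
from h import *
np.set_printoptions(precision=4,suppress=True)
t=snapshot("top"); s=snapshot("scene")
T=lambda x,y:(140+(x+.5)/4-.5,130+(y+.5)/4-.5)
S=lambda x,y:(210+(x+.5)/3.6-.5,240+(y+.5)/3.6-.5)
def b(n,p,q): X=tri([(t,p),(s,q)]); print(n,X, "err",np.linalg.norm(proj(t,[X])-p),np.linalg.norm(proj(s,[X])-q))
b("bar far",T(672,192),S(178,97)); b("bar near",T(662,362),S(343,93))
b("panel c far bar",T(600,103),S(92,163)); b("panel far hinge",T(277,90),S(85,437))
b("panel near bar",T(580,345),S(333,155)); b("panel near hinge",T(257,324),S(341,432))
b("knob",T(94,585),S(658,465))
b("tray far R top",T(521,437),S(422,237));b("tray far L",T(258,438),S(452,478)); b("near R",T(521,648),S(616,222)); b("near L",T(251,648),S(664,432))
b("handle end",T(381,717),S(713,312))
T2=lambda x,y:(330+(x+.5)/5-.5,130+(y+.5)/5-.5)
hsv=None
for c in [[(200,232),(248,225),(299,434),(243,446)],[(371,228),(424,238),(386,448),(331,440)]]:
    P=onz(t,[T2(*p) for p in c],0.021); m=P.mean(0); print("stone",P[:,:2].tolist(),m, np.linalg.norm(P[0]-P[1]),np.linalg.norm(P[1]-P[2])); d=(P[0]+P[1]-P[2]-P[3])[:2]; print("long dir",np.degrees(np.arctan2(d[1],d[0])))
print("slots",onz(t,[T(350,145),T(511,153),T(340,272),T(501,279)],.063))
print("vent",onz(t,[T(91,463),T(183,458),T(195,603),T(103,607)],.036))
E
python3 m.py
```

```text
bar far [ 0.6919 -0.031   0.0633] err 0.1524325066130254 0.16025057611432536
bar near [ 0.5957 -0.028   0.0614] err 0.3301712728985286 0.3431574664984905
panel c far bar [0.7429 0.0111 0.0602] err 0.3345070234134481 0.3617676651838641
panel far hinge [0.7461 0.192  0.0633] err 0.003097782591266503 0.003713840973388668
panel near bar [0.6045 0.0173 0.0614] err 0.1476873713730082 0.1575758580830669
panel near hinge [0.6133 0.1963 0.0583] err 0.07947515952239907 0.09374214623901499
knob [0.4632 0.2588 0.1122] err 0.09874545801715547 0.11381068235999785
tray far R top [0.557  0.0521 0.0242] err 0.6713642782122394 0.7283998093558316
tray far L [0.5552 0.2032 0.0124] err 0.4110078981990745 0.48247875307692645
near R [0.4403 0.0475 0.0183] err 0.024213839830272435 0.025377626221849473
near L [0.4376 0.1953 0.0289] err 0.5810607675511265 0.6512609167980591
handle end [0.3993 0.122  0.0306] err 0.5188275396141292 0.5533376960221452
stone [[0.7110361518808556, -0.17256869357208582], [0.7148730212236011, -0.19470314212277856], [0.617029539653049, -0.2184500703719585], [0.6108726713731569, -0.19297818188229096]] [ 0.6635 -0.1947  0.021 ] 0.02246453602896273 0.1006839783039917
long dir 12.571505161322813
stone [[0.7147151198825584, -0.25145893062550057], [0.7104969078547154, -0.27586875374434794], [0.6114468858030513, -0.2580276301084282], [0.6145800573467557, -0.23301852220855795]] [ 0.6628 -0.2546  0.021 ] 0.024771612329544782 0.10064398919472202
long dir -10.323240137833366
slots [[0.7152 0.1495 0.063 ]
 [0.7127 0.0594 0.063 ]
 [0.6425 0.1511 0.063 ]
 [0.6406 0.062  0.063 ]]
vent [[0.5365 0.2895 0.036 ]
 [0.5405 0.2384 0.036 ]
 [0.46   0.2264 0.036 ]
 [0.4566 0.277  0.036 ]]
```

```bash
cat > m2.py <<'E'
from h import *
np.set_printoptions(precision=4,suppress=True)
t=snapshot("top")
T=lambda x,y:(140+(x+.5)/4-.5,130+(y+.5)/4-.5)
P=onz(t,[T(258,437),T(522,437),T(521,647),T(251,647)],.026)
print(P, P.mean(0),"sides",np.linalg.norm(P-np.roll(P,-1,0),axis=1))
L=onz(t,[T(261,440),T(521,440),T(521,645),T(255,643)],.012); 
hd=onz(t,[T(367,650),T(397,650),T(363,716),T(396,716)],.038);print("handle",hd)
hsv=cv2.cvtColor(t["color"],cv2.COLOR_RGB2HSV)
m=((hsv[...,1]<75)&(hsv[...,2]>125)).astype(np.uint8); m[:,:340]=0;m[:,440:]=0;m[:170]=0;m[225:]=0
n,l,st,c=cv2.connectedComponentsWithStats(m)
for i in range(1,n):
    if st[i,4]<150: continue
    cn=cv2.findContours((l==i).astype(np.uint8),0,1)[0][0]; r=cv2.minAreaRect(cn); print("px",r,st[i])
    Q=onz(t,cv2.boxPoints(r),.021); print(Q[:,:2].tolist(),Q.mean(0),onz(t,[c[i]],.021))
hsv2=hsv
m=((hsv[...,0]>10)&(hsv[...,0]<28)&(hsv[...,1]>110)&(hsv[...,2]>150)).astype(np.uint8); m[:,:190]=0;m[:,290:]=0;m[:235]=0;m[296:]=0
cn=max(cv2.findContours(m,0,1)[0],key=cv2.contourArea); r=cv2.minAreaRect(cn);print("tray px",r, onz(t,cv2.boxPoints(r),.02))
E
python3 m2.py
```

```text
[[0.5547 0.1997 0.026 ]
 [0.5582 0.0509 0.026 ]
 [0.4405 0.0467 0.026 ]
 [0.437  0.1964 0.026 ]] [0.4976 0.1234 0.026 ] sides [0.1489 0.1177 0.1497 0.1177]
handle [[0.4364 0.1299 0.038 ]
 [0.4368 0.1134 0.038 ]
 [0.4006 0.1302 0.038 ]
 [0.401  0.1122 0.038 ]]
px ((380.2923889160156, 195.5404052734375), (42.968936920166016, 12.667142868041992), 75.61860656738281) [369 174  22  44 488]
[[0.7102752795869364, -0.17077722699500775], [0.7184168170040779, -0.1990519480996522], [0.6209204790578818, -0.22382635847389915], [0.6129705623644508, -0.19591134976924918]] [ 0.6656 -0.1974  0.021 ] [[ 0.6643 -0.1964  0.021 ]]
px ((405.7432861328125, 196.54052734375), (11.179131507873535, 42.5793342590332), 9.462322235107422) [397 175  18  44 468]
[[0.6168994807635064, -0.23513465280469548], [0.716090553389308, -0.2513000943629514], [0.7122786541305623, -0.27670065944398486], [0.6132137014134883, -0.26020906925427456]] [ 0.6646 -0.2558  0.021 ] [[ 0.6641 -0.2558  0.021 ]]
tray px ((236.0, 266.5), (49.0, 68.0), 90.0) [[0.5483 0.2055 0.02  ]
 [0.5519 0.0515 0.02  ]
 [0.4416 0.0471 0.02  ]
 [0.4381 0.1987 0.02  ]]
```

```bash
cat > plan.py <<'E'
import sys
from h import *
def target(phi,tilt=0):
    # tool x down, tool y horizontal at heading phi deg
    y=np.array([np.cos(np.radians(phi)),np.sin(np.radians(phi)),0]);x=np.array([0,0,-1.]);return np.c_[x,y,np.cross(x,y)]
def delta(p,phi,flip=None,ref=None):
    p0,R0,o=tool()
    best=None
    for f in (0,180):
        if flip is not None and f!=flip: continue
        Rt=target(phi+f); rv=R.from_matrix(R0.T@Rt).as_rotvec(degrees=True)
        if best is None or np.linalg.norm(rv)<np.linalg.norm(best): best=rv
    return np.r_[R0.T@(np.array(p)-p0)*1000,best]
if __name__=="__main__":
    a=[float(v) for v in sys.argv[1:]]
    p,Rm,o=tool(); print("tcp",p.round(4),"y-axis heading",np.degrees(np.arctan2(Rm[1,1],Rm[0,1])).round(1),"q",o["joint_pos"].round(1),"open",round(o["opening"],4),"t",o["clock"],"F",o["force"].round(1))
    d=delta(a[:3],a[3],a[4] if len(a)>4 else None); print(d.round(1).tolist())
E
# stone1 center .664,-.196 dir 13.4; grip +20mm => (.6835,-.1914); jaw heading 103.4
python3 plan.py .6835 -.1914 .15 103.4; python3 plan.py .6835 -.1914 .15 103.4 0;python3 plan.py .6835 -.1914 .15 103.4 180
```

```text
tcp [0.1623 0.6551 0.2264] y-axis heading -103.9 q [ 92.6  20.6   0.7  -0.  -70.1 -16.5] open 0.0878 t 0.4 F [ 1.1  0.3 -0.4]
[76.6, 696.4, -709.5, -27.3, 0.0, -0.0]
tcp [0.1623 0.6551 0.2264] y-axis heading -103.9 q [ 92.6  20.6   0.7  -0.  -70.1 -16.5] open 0.0878 t 0.4 F [ 1.1  0.3 -0.4]
[76.6, 696.4, -709.5, 152.7, -0.0, -0.0]
tcp [0.1623 0.6551 0.2264] y-axis heading -103.9 q [ 92.6  20.6   0.7  -0.  -70.1 -16.5] open 0.0878 t 0.4 F [ 1.1  0.3 -0.4]
[76.6, 696.4, -709.5, -27.3, 0.0, -0.0]
```

Emit:
carry_out --series '[[[0,60,-60,-3,0,0],[0,120,-122,-6,0,0],[0,180,-184,-9,0,0],[0,240,-245,-12,0,0],[0,300,-306,-15,0,0],[0,350,-357,-18,0,0],[0,400,-408,-21,0,0],[0,450,-460,-23,0,0],[0,500,-510,-25,0,0],[0,550,-560,-27,0,0]]]' --hand 0

```text
clock: 1.65
tool_pos: [0.4911, 0.1213, 0.2271]
orientation: [-160.9, 89.9, 32.3]
force: [1.1, 1.2, 0.8]
opening: 0.044
```

```bash
python3 plan.py .6835 -.1914 .1 103.4 180
```

```text
tcp [0.4911 0.1213 0.2271] y-axis heading -76.8 q [ 36.2   4.4 -20.3   0.  -65.3  67. ] open 0.044 t 1.65 F [1.1 1.2 0.8]
[127.1, 348.4, -115.9, -0.2, -0.1, 0.0]
```

Emit:
carry_out --series '[[[0,60,-20,0,0,0],[10,118,-39,0,0,0],[20,176,-58,0,0,0],[40,232,-77,0,0,0],[70,285,-95,0,0,0],[100,330,-110,0,0,0],[127,348,-116,0,0,0],[127,348,-116,0,0,0],[127,348,-116,0,0,0]]]'

```text
clock: 2.78
tool_pos: [0.6822, -0.1893, 0.1003]
orientation: [140.2, 90.0, -26.7]
force: [2.0, 0.2, 0.7]
opening: 0.0437
```

```bash
python3 plan.py .6835 -.1914 .004 103.4 180; python3 - <<'E'
from h import *
s=snapshot("wrist"); save(s,"w1"); s=snapshot("top"); save(s,"t3",(240,130,480,310),3)
E
```

```text
tcp [ 0.6822 -0.1893  0.1003] y-axis heading -76.9 q [  0.2  28.8  -3.6   0.  -57.6 102.9] open 0.0437 t 2.775 F [2.  0.2 0.7]
[96.3, 2.3, -0.7, -0.3, -0.0, -0.0]
```

View pics/w1.png

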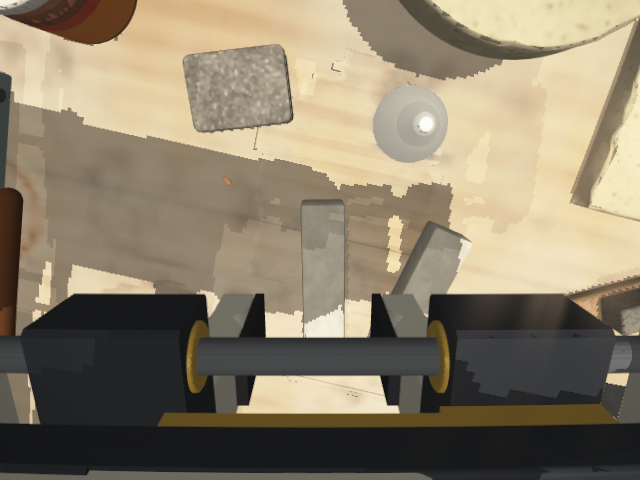

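Emit:
carry_out --series '[[[40,2,0,0,0,0],[80,2,0,0,0,0],[96,2,0,0,0,0],[96,2,0,0,0,0],[96,2,0,0,0,0]]]'

```text
clock: 3.5
tool_pos: [0.6839, -0.1914, 0.0057]
orientation: [158.6, 89.8, -8.3]
force: [-0.3, -0.2, 1.1]
opening: 0.0438
```

Emit:
carry_out --series '[[[0,0,0,0,0,0],[0,0,0,0,0,0],[0,0,0,0,0,0],[0,0,0,0,0,0],[0,0,0,0,0,0],[0,0,0,0,0,0]]]' --hand 1

```text
clock: 4.25
tool_pos: [0.6829, -0.1916, 0.0045]
orientation: [149.9, 89.9, -17.0]
force: [-0.9, 0.3, 5.8]
opening: 0.0256
```

Emit:
carry_out --series '[[[-40,0,0,0,0,0],[-96,0,0,0,0,0],[-96,0,0,0,0,0],[-96,0,0,0,0,0]]]'

```text
clock: 4.75
tool_pos: [0.682, -0.1913, 0.0992]
orientation: [-74.6, 90.0, 118.5]
force: [-0.5, -0.5, -0.5]
opening: 0.0261
```

```bash
python3 - <<'E'
from h import *
s=snapshot("wrist"); save(s,"w2"); t=snapshot("top"); save(t,"t4",(180,150,480,310),2.6)
p,Rm,o=tool(); print(p,o["opening"],proj(s,[p]))
# stone far end edge seen in wrist cam
E
```

```text
[ 0.68135109 -0.19133161  0.09783758] 0.02585904475322592 [[321.74823015 314.99996339]]
```

View pics/w2.png

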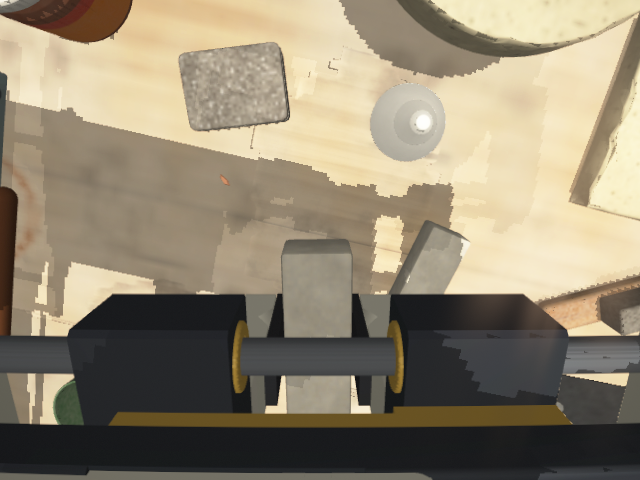

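View pics/t4.png

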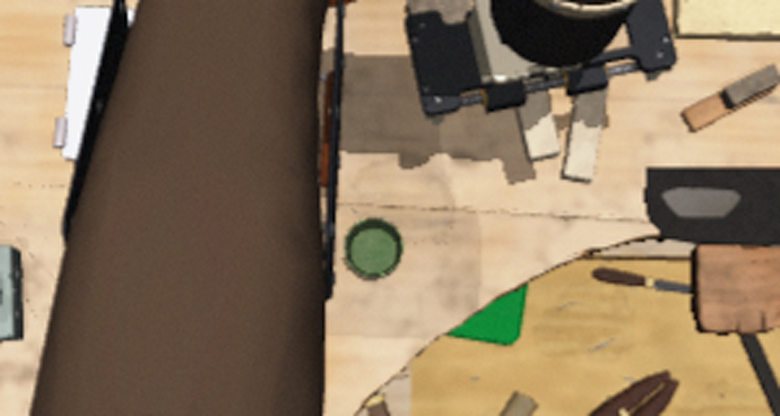

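```bash
python3 - <<'E'
from h import *
s=snapshot("wrist");p,Rm,o=tool()
im=s["color"].astype(int).sum(2)
print(im[225:265,316])
zt=p[2]+.0165
for z,r in((zt,253),(zt-.021,240)):
    P=onz(s,[(283,r),(318,r),(352,r)],z); print((P-p)@Rm*1000)
E
```

```text
[370 369 371 374 377 376 366 352 372 439 444 447 452 433 330 248 254 264
 264 269 273 282 286 289 291 298 309 324 351 416 430 432 433 433 432 432
 436 438 441 441]
[[-16.57129729 -14.0628482  -31.56005291]
 [-16.58366693  -1.74943374 -31.5687278 ]
 [-16.59567679  10.20871146 -31.57608724]]
[[  4.43292994 -15.77440665 -30.66357536]
 [  4.41883776  -1.74033378 -30.67125465]
 [  4.40514797  11.88886014 -30.68025043]]
```

```bash
python3 plan.py .517 .1479 .09 91.5 180
```

```text
tcp [ 0.6814 -0.1914  0.0977] y-axis heading -76.9 q [  0.   29.   -3.5  -0.  -57.6 103.1] open 0.0254 t 4.9 F [-0.5  0.4 -1.3]
[8.3, -367.7, 83.4, 11.6, 0.2, 0.0]
```

Emit:
carry_out --series '[[[-10,-50,12,2,0,0],[-10,-105,24,4,0,0],[-10,-160,36,6,0,0],[-10,-215,49,8,0,0],[-10,-270,61,10,0,0],[-5,-320,73,11.6,0,0],[0,-355,81,11.6,0,0],[8,-368,83,11.6,0,0],[8,-368,83,11.6,0,0],[8,-368,83,11.6,0,0]]]'

```text
clock: 6.15
tool_pos: [0.5185, 0.1474, 0.0912]
orientation: [43.5, 89.9, -135.0]
force: [0.4, 0.2, -1.1]
opening: 0.0257
```

```bash
python3 plan.py .517 .1479 .0135 91.5 180; python3 - <<'E'
from h import *
s=snapshot("wrist"); save(s,"w3")
E
```

```text
tcp [0.5185 0.1474 0.0912] y-axis heading -88.5 q [ 36.7  15.3 -26.6   0.  -48.1  54.7] open 0.0257 t 6.15 F [ 0.4  0.2 -1.1]
[77.7, -0.6, 1.4, -0.0, 0.0, -0.0]
```

View pics/w3.png

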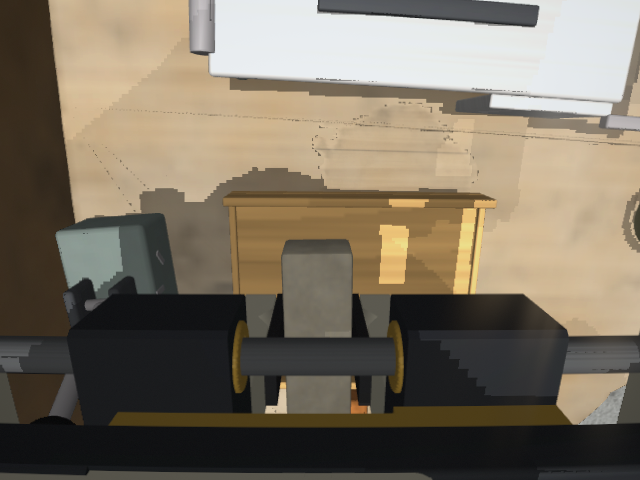

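```bash
python3 - <<'E'
from h import *
np.set_printoptions(precision=4,suppress=True)
s=snapshot("wrist");p,Rm,o=tool()
print(p,o["force"])
P=onz(s,[(228,198),(494,203),(232,207),(487,208)],.026); print(P,((P-p)@Rm*1000))
E
```

```text
[0.5187 0.1473 0.0915] [ 0.2504 -0.6527 -0.5824]
[[0.5548 0.1981 0.026 ]
 [0.5558 0.0542 0.026 ]
 [0.5499 0.1961 0.026 ]
 [0.553  0.0577 0.026 ]] [[ 65.4511 -49.9325 -37.3525]
 [ 65.4848  93.9215 -34.8386]
 [ 65.4523 -48.0427 -32.4455]
 [ 65.4844  90.3822 -32.0768]]
```

```bash
python3 - <<'E'
from h import *
s=snapshot("wrist"); save(s,"w4",(210,180,510,300),2.6)
E
```

```text
(no output)
```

View pics/w4.png

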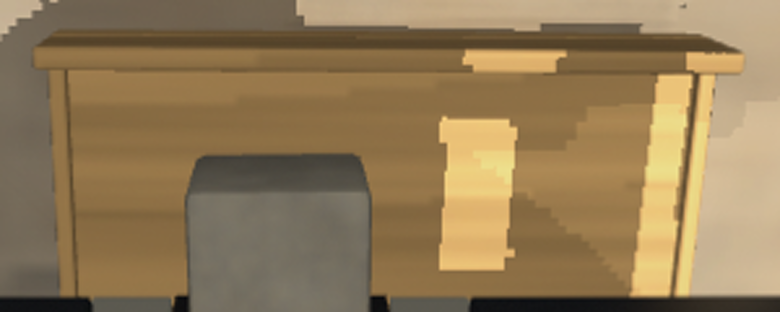

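Emit:
carry_out --series '[[[40,-1,2,0,0,0],[68,-1,2,0,0,0],[78,-1,2,0,0,0],[78,-1,2,0,0,0],[78,-1,2,0,0,0]]]'

```text
clock: 6.92
tool_pos: [0.517, 0.1493, 0.0144]
orientation: [-150.3, 89.9, 31.1]
force: [0.4, -0.4, -1.2]
opening: 0.0255
```

```bash
python3 plan.py .5165 .1479 .0135 91.5 180
```

```text
tcp [0.517  0.1493 0.0144] y-axis heading -88.5 q [ 37.   21.3 -31.    0.  -37.6  54.5] open 0.0255 t 6.925 F [ 0.4 -0.4 -1.2]
[0.9, 1.4, 0.5, -0.0, -0.1, 0.0]
```

Lower the last bit and release by a partial opening.

Emit:
carry_out --series '[[[1.5,1,0.5,0,0,0],[1.5,1,0.5,0,0,0]]]'

```text
clock: 7.18
tool_pos: [0.5158, 0.1481, 0.0124]
orientation: [-140.6, 90.0, 40.9]
force: [-0.7, -0.0, -1.1]
opening: 0.0256
```

Emit:
carry_out --series '[[[0,0,0,0,0,0],[0,0,0,0,0,0],[0,0,0,0,0,0]]]' --hand 0.2

```text
clock: 7.55
tool_pos: [0.5159, 0.1482, 0.0122]
orientation: [-150.8, 90.0, 30.7]
force: [-0.0, -0.3, 0.7]
opening: 0.0351
```

Emit:
carry_out --series '[[[-40,0,0,0,0,0],[-95,0,0,0,0,0],[-95,0,0,0,0,0]]]'

```text
clock: 7.92
tool_pos: [0.5184, 0.1496, 0.1116]
orientation: [-151.2, 89.5, 30.3]
force: [0.4, 0.5, -0.6]
opening: 0.0349
```

```bash
python3 plan.py .6637 -.2555 .1 80 180; python3 - <<'E'
from h import *
s=snapshot("wrist"); save(s,"w5"); s=snapshot("top"); save(s,"t5",(140,130,440,320),2.6)
s=snapshot("scene"); save(s,"s5",(190,140,430,410),2.2)
E
```

```text
tcp [0.5184 0.1496 0.1116] y-axis heading -88.5 q [ 37.   13.7 -25.6   0.1 -50.2  54.5] open 0.0349 t 7.925 F [ 0.4  0.5 -0.6]
[10.9, 408.9, -134.3, 11.5, -0.4, 0.3]
```

View pics/w5.png

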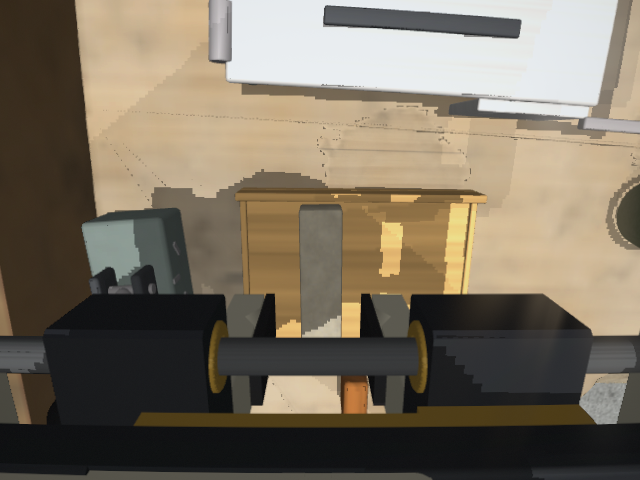

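View pics/s5.png

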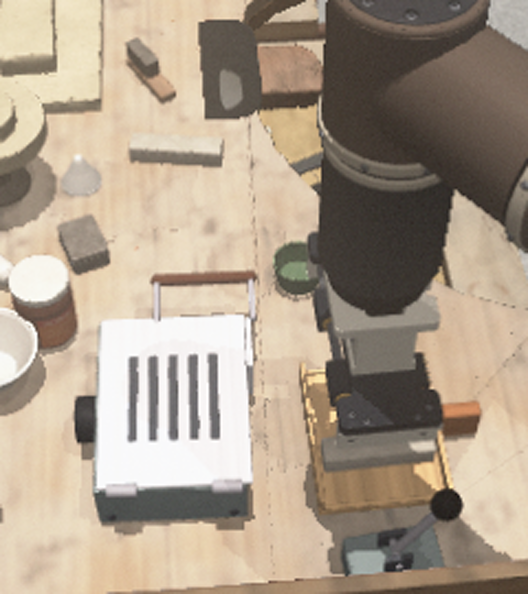

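View pics/t5.png

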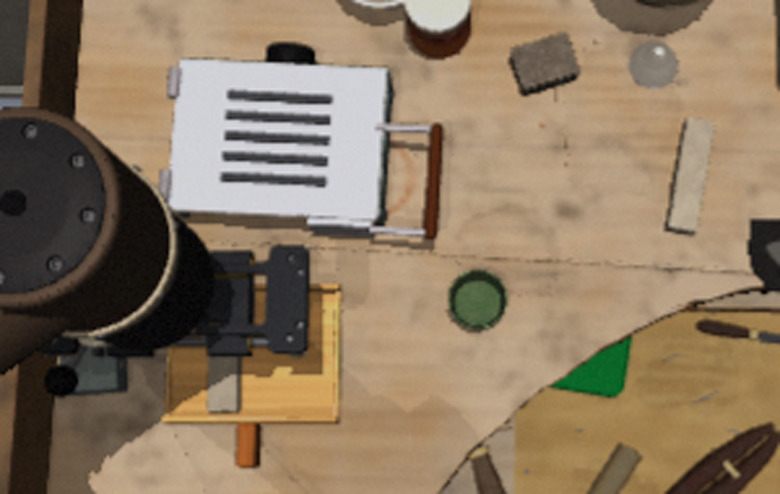

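Emit:
carry_out --series '[[[0,55,-18,2,0,0],[0,112,-37,4,0,0],[0,170,-56,6,0,0],[0,228,-75,8,0,0],[0,286,-94,10,0,0],[0,340,-112,11.5,0,0],[5,385,-127,11.5,0,0],[11,409,-134,11.5,0,0],[11,409,-134,11.5,0,0],[11,409,-134,11.5,0,0]]]' --hand -0.1

```text
clock: 9.32
tool_pos: [0.6598, -0.2565, 0.0951]
orientation: [-4.1, 89.9, 165.9]
force: [-0.2, -1.4, -0.3]
opening: 0.0481
```

```bash
python3 plan.py .6637 -.2555 .0045 80 180; python3 - <<'E'
from h import *
s=snapshot("wrist"); save(s,"w6")
E
```

```text
tcp [ 0.6598 -0.2565  0.0951] y-axis heading -100.0 q [ -5.5  29.1  -3.7  -0.  -57.3  85.5] open 0.0481 t 9.325 F [-0.2 -1.4 -0.3]
[90.6, -1.7, -3.8, 0.0, 0.1, 0.0]
```

View pics/w6.png

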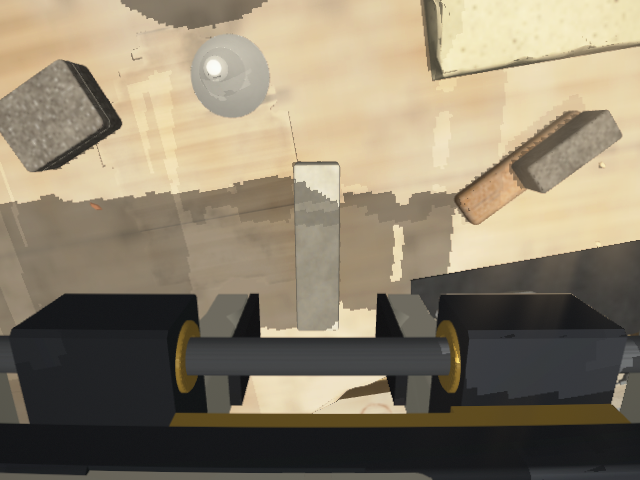

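```bash
python3 - <<'E'
from h import *
np.set_printoptions(precision=4,suppress=True)
s=snapshot("wrist"); save(s,"w7",(280,150,360,340),3)
p,Rm,o=tool()
P=onz(s,[(293,163),(340,163),(298,328),(338,329)],.021);print(P,P.mean(0),(P-p)@Rm*1000)
t=snapshot("top");save(t,"t7",(380,160,430,230),8)
E
```

```text
[[ 0.7166 -0.251   0.021 ]
 [ 0.7122 -0.2763  0.021 ]
 [ 0.6183 -0.2352  0.021 ]
 [ 0.6134 -0.2593  0.021 ]] [ 0.6651 -0.2554  0.021 ] [[ 75.1299 -14.7984 -54.5966]
 [ 75.1276  10.9239 -54.593 ]
 [ 75.1467 -13.3746  44.9644]
 [ 75.1446  11.1804  45.636 ]]
```

View pics/w7.png

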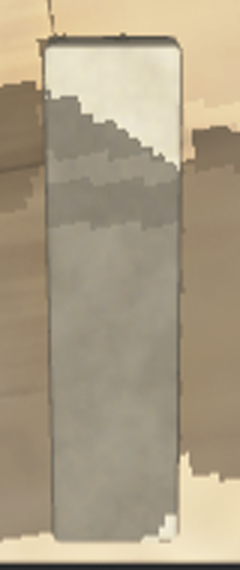

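Emit:
carry_out --series '[[[40,-1.5,-5,0,0,0],[80,-1.5,-5,0,0,0],[91,-1.5,-5,0,0,0],[91,-1.5,-5,0,0,0],[91,-1.5,-5,0,0,0]]]'

```text
clock: 10.1
tool_pos: [0.6669, -0.2568, 0.0072]
orientation: [176.2, 89.8, -13.8]
force: [-0.5, -0.1, -0.3]
opening: 0.0484
```

Emit:
carry_out --series '[[[0,0,0,0,0,0],[0,0,0,0,0,0],[0,0,0,0,0,0],[0,0,0,0,0,0],[0,0,0,0,0,0],[0,0,0,0,0,0]]]' --hand 1

```text
clock: 10.85
tool_pos: [0.6658, -0.2568, 0.0057]
orientation: [159.3, 90.0, -30.7]
force: [-2.6, 1.4, 5.7]
opening: 0.0257
```

Emit:
carry_out --series '[[[-40,0,0,0,0,0],[-96,0,0,0,0,0],[-96,0,0,0,0,0],[-96,0,0,0,0,0]]]'

```text
clock: 11.35
tool_pos: [0.6651, -0.2564, 0.1005]
orientation: [-54.6, 90.0, 115.4]
force: [-0.6, 0.1, -1.2]
opening: 0.0263
```

```bash
python3 plan.py .497 .0926 .1 91.5 180; python3 - <<'E'
from h import *
np.set_printoptions(precision=1,suppress=True)
s=snapshot("wrist");save(s,"w8"); p,Rm,o=tool()
im=s["color"].astype(int).sum(2)
print(im[180:260:2,316])
E
```

```text
tcp [ 0.6651 -0.2564  0.1005] y-axis heading -100.0 q [ -5.5  29.2  -2.8  -0.  -58.1  85.5] open 0.0263 t 11.35 F [-0.6  0.1 -1.2]
[0.8, -314.4, 226.3, -11.5, 0.0, 0.0]
[358 354 356 356 358 356 359 343 242 258 311 340 477 665 672 670 675 680
 676 640 413 417 415 415 415 412 412 415 415 415 421 427 428 424 422 421
 412 405 409 407]
```

View pics/w8.png

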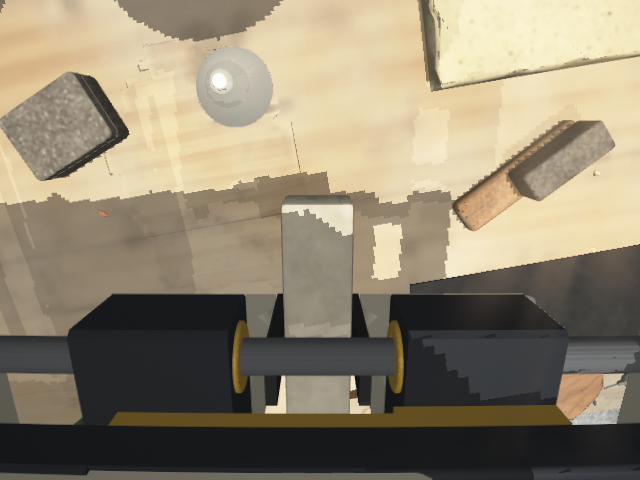

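Emit:
carry_out --series '[[[0,-48,34,-2,0,0],[0,-96,69,-4,0,0],[0,-144,103,-6,0,0],[0,-192,138,-8,0,0],[0,-240,172,-10,0,0],[0,-284,204,-11.5,0,0],[0,-308,221,-11.5,0,0],[0,-314,226,-11.5,0,0],[0,-314,226,-11.5,0,0],[0,-314,226,-11.5,0,0]]]'

```text
clock: 12.65
tool_pos: [0.4977, 0.091, 0.1006]
orientation: [33.4, 89.9, -145.2]
force: [0.3, 0.0, -2.0]
opening: 0.0257
```

```bash
python3 plan.py .497 .0926 .0145 91.5 180; python3 - <<'E'
from h import *
np.set_printoptions(precision=1,suppress=True)
s=snapshot("wrist"); save(s,"w9",(150,120,510,400),2.2); p,Rm,o=tool()
P=onz(s,[(318,204)],p[2]+.0155);print((P-p)@Rm*1000)
E
```

```text
tcp [0.4977 0.091  0.1006] y-axis heading -88.6 q [ 32.6  11.8 -30.    0.  -48.2  58.8] open 0.0257 t 12.65 F [ 0.3  0.  -2. ]
[86.1, -1.7, 0.6, -0.1, 0.0, -0.0]
[[-15.5  -1.6 -48.5]]
```

View pics/w9.png

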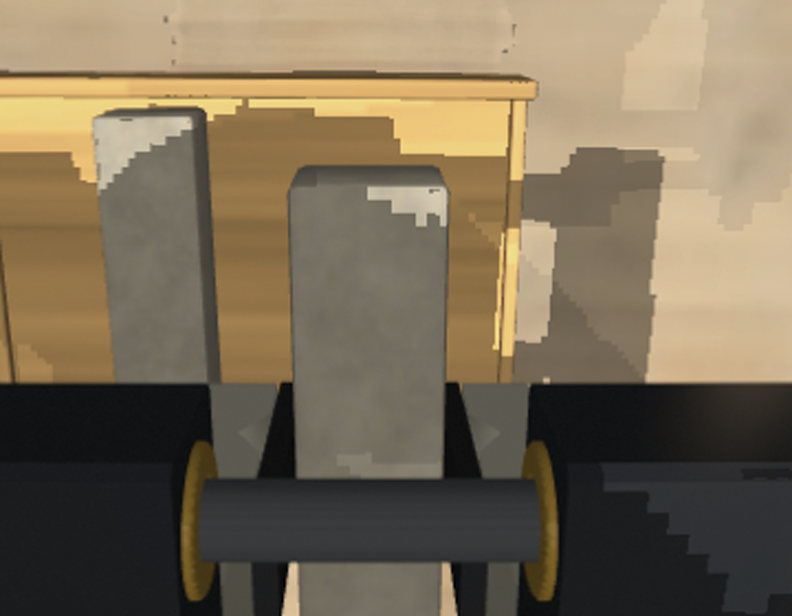

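```bash
python3 - <<'E'
from h import *
np.set_printoptions(precision=1,suppress=True)
s=snapshot("wrist"); p,Rm,o=tool()
f=lambda x,y:(150+x/2.2,120+y/2.2)
print(p*1000)
for n,z,pts in(("wall inner",.026,[f(60,96),f(500,98)]),("wall outer",.026,[f(60,76),f(538,82)]),("st1 far top",.029,[f(95,117),f(207,118)]),("held far top",p[2]+.0153,[f(292,186),f(446,187)])):
    P=onz(s,pts,z);print(n,(P-p)@Rm*1000,P*1000)
E
```

```text
[497.8  90.9 100.7]
wall inner [[ 74.7 -78.9 -55. ]
 [ 74.7  31.  -54.4]] [[550.8 171.   26. ]
 [552.9  61.2  26. ]]
wall outer [[ 74.7 -78.4 -59.9]
 [ 74.7  40.3 -58.3]] [[555.7 170.7  26. ]
 [557.   52.   26. ]]
st1 far top [[ 71.7 -69.6 -50.1]
 [ 71.7 -41.7 -49.7]] [[546.1 161.6  29. ]
 [546.4 133.8  29. ]]
held far top [[-15.3 -13.6 -48.3]
 [-15.3  10.4 -48.2]] [[545.7 105.7 116. ]
 [546.2  81.7 116. ]]
```

Emit:
carry_out --series '[[[40,2,-2,0,0,0],[75,2,-2,0,0,0],[86,2,-2,0,0,0],[86,2,-2,0,0,0],[86,2,-2,0,0,0],[87,2,-2,0,0,0]]]'

```text
clock: 13.5
tool_pos: [0.5003, 0.0901, 0.0149]
orientation: [-150.2, 89.9, 31.3]
force: [-0.5, 0.8, -1.0]
opening: 0.0255
```

```bash
python3 plan.py .4995 .089 .0140 91.5 180
```

```text
tcp [0.5003 0.0901 0.0149] y-axis heading -88.5 q [ 32.4  19.1 -34.8   0.  -36.   59.1] open 0.0255 t 13.5 F [-0.5  0.8 -1. ]
[0.9, 1.1, 0.8, -0.0, -0.1, 0.0]
```

Emit:
carry_out --series '[[[1.5,1,0.5,0,0,0],[1.5,1,0.5,0,0,0]]]'

```text
clock: 13.75
tool_pos: [0.4995, 0.0891, 0.0131]
orientation: [-154.4, 89.9, 27.1]
force: [-1.1, 1.1, 2.0]
opening: 0.0259
```

Emit:
carry_out --series '[[[0,0,0,0,0,0],[0,0,0,0,0,0],[0,0,0,0,0,0]]]' --hand 0.26

```text
clock: 14.12
tool_pos: [0.4991, 0.0888, 0.0125]
orientation: [30.4, 90.0, -148.2]
force: [0.3, -0.1, -0.4]
opening: 0.0323
```

Emit:
carry_out --series '[[[-50,0,0,0,0,0],[-110,0,0,0,0,0],[-150,0,-20,0,0,0],[-150,0,-20,0,0,0]]]'

```text
clock: 14.62
tool_pos: [0.522, 0.0904, 0.1661]
orientation: [-157.8, 89.6, 23.7]
force: [0.2, 0.1, -0.7]
opening: 0.0327
```

```bash
python3 plan.py .6438 -.0295 .12 88.2 180; python3 - <<'E'
from h import *
s=snapshot("wrist"); save(s,"w10"); s=snapshot("scene"); save(s,"s10",(190,140,430,410),2.2)
E
```

```text
tcp [0.522  0.0904 0.1661] y-axis heading -88.5 q [ 31.1   9.5 -22.9   0.1 -57.2  60.4] open 0.0327 t 14.625 F [ 0.2  0.1 -0.7]
[46.6, 123.1, -118.3, 3.3, -0.4, 0.2]
```

View pics/w10.png

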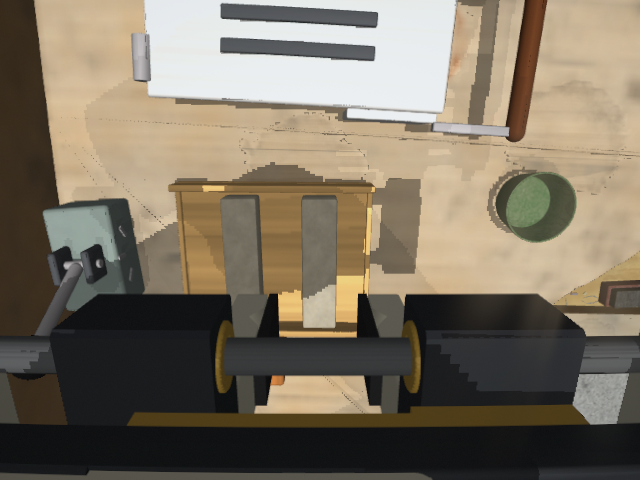

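Emit:
carry_out --series '[[[0,42,-40,3.3,0,0],[0,84,-80,3.3,0,0],[20,118,-113,3.3,0,0],[46,123,-118,3.3,0,0],[46,123,-118,3.3,0,0],[46,123,-118,3.3,0,0]]]' --hand 0.3

```text
clock: 15.48
tool_pos: [0.6398, -0.0302, 0.1164]
orientation: [26.1, 89.9, -155.7]
force: [0.6, 0.6, 0.6]
opening: 0.0304
```

```bash
python3 plan.py .6438 -.0295 .035 88.2 180; python3 - <<'E'
from h import *
s=snapshot("wrist"); save(s,"w11");p,Rm,o=tool()
print(proj(s,[[.6438,-.0295,.061],[.6438,-.0295,.067]]))
E
```

```text
tcp [ 0.6398 -0.0302  0.1164] y-axis heading -91.8 q [ 14.7  22.3 -12.    0.  -55.8  73.5] open 0.0304 t 15.475 F [0.6 0.6 0.6]
[81.4, -0.9, -4.1, 0.0, 0.1, -0.0]
[[319.01082502 262.62936636]
 [319.04721761 266.22086828]]
```

View pics/w11.png

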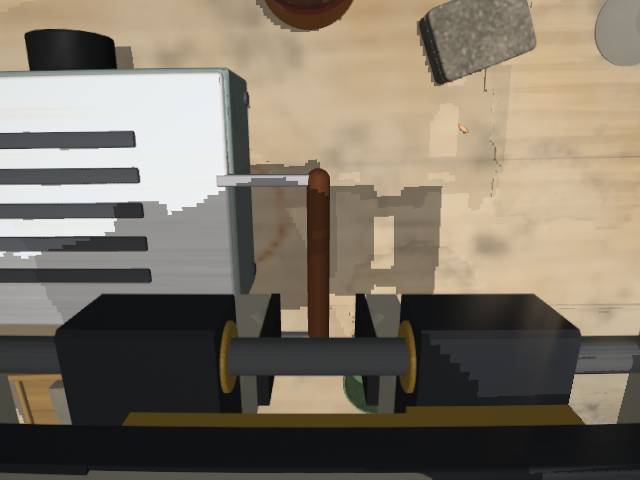

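Emit:
carry_out --series '[[[30,-1,-4,0,0,0],[60,-1,-4,0,0,0],[80,-1,-4,0,0,0],[80,-1,-4,0,0,0]]]'

```text
clock: 16.02
tool_pos: [0.6435, -0.029, 0.0364]
orientation: [11.0, 89.9, -170.8]
force: [-0.2, -0.4, 0.8]
opening: 0.031
```

Emit:
carry_out --series '[[[0,0,0,0,0,0],[0,0,0,0,0,0],[0,0,0,0,0,0],[0,0,0,0,0,0],[0,0,0,0,0,0]]]' --hand 1

```text
clock: 16.65
tool_pos: [0.6451, -0.0306, 0.038]
orientation: [155.5, 89.9, -26.3]
force: [1.0, -5.0, 3.8]
opening: 0.0113
```

```bash
cat > arc.py <<'E'
import sys
from h import *
np.set_printoptions(precision=1,suppress=True)
# args: current hood angle deg, list of target angles, tilt factor
a0=float(sys.argv[1]); k=float(sys.argv[2]); angs=[float(v) for v in sys.argv[3:]]
p,Rm,o=tool(); ax=np.array([np.cos(np.radians(-1.8)),np.sin(np.radians(-1.8)),0]); ay=np.array([-ax[1],ax[0],0])
b=lambda a: .228*(-np.cos(np.radians(a))*ay+np.sin(np.radians(a))*np.array([0,0,1]))
g=float(__import__('os').environ.get('G','.025')); bar=p-Rm[:,0]*g   # bar point
print("tcp",p*1000,"hinge est",(bar-b(a0))*1000,"F",o["force"],"open",o["opening"]*1000)
for a in angs:
    Rr=R.from_rotvec(-ax*np.radians(k*(a-a0))).as_matrix(); Rn=Rr@Rm
    pn=bar+b(a)-b(a0)+Rn[:,0]*g
    print(a,(Rm.T@(pn-p)*1000),R.from_matrix(Rm.T@Rn).as_rotvec(degrees=True))
E
python3 arc.py 0 0 10 20 30 40 50 60 70 80 90 100 105
```

```text
tcp [645.1 -30.6  38. ] hinge est [652.2 197.3  63. ] F [ 1.  -5.   3.8] open 11.29963529151916
10.0 [-39.6  -3.4  -0.1] [0. 0. 0.]
20.0 [-78.  -13.7  -0.1] [0. 0. 0.]
30.0 [-114.   -30.5   -0.2] [0. 0. 0.]
40.0 [-146.6  -53.2   -0.3] [0. 0. 0.]
50.0 [-174.7  -81.3   -0.3] [0. 0. 0.]
60.0 [-197.5 -113.8   -0.3] [0. 0. 0.]
70.0 [-214.4 -149.8   -0.4] [0. 0. 0.]
80.0 [-224.7 -188.2   -0.4] [0. 0. 0.]
90.0 [-228.2 -227.8   -0.4] [0. 0. 0.]
100.0 [-224.7 -267.4   -0.4] [0. 0. 0.]
105.0 [-220.5 -286.8   -0.4] [0. 0. 0.]
```

Emit:
carry_out --series '[[[-20,-1,0,0,0,0],[-40,-3.5,0,0,0,0],[-59,-8,0,0,0,0],[-78,-14,0,0,0,0],[-96,-21,0,0,0,0],[-114,-30.5,0,0,0,0],[-131,-41,0,0,0,0],[-147,-53,0,0,0,0],[-147,-53,0,0,0,0]]]'

```text
clock: 17.77
tool_pos: [0.6466, 0.0216, 0.187]
orientation: [141.8, 89.8, -40.0]
force: [0.4, -11.1, 6.0]
opening: 0.0109
```

```bash
python3 arc.py 40 0 50 60 70 80 90 100 105 108; python3 - <<'E'
from h import *
s=snapshot("wrist"); save(s,"w12")
E
```

```text
tcp [646.6  21.6 187. ] hinge est [652.1 196.3  65.4] F [  0.4 -11.1   6. ] open 10.8707036875475
50.0 [-28.2 -28.   -0.1] [0. 0. 0.]
60.0 [-51.  -60.5  -0.2] [0. 0. 0.]
70.0 [-67.9 -96.5  -0.2] [0. 0. 0.]
80.0 [ -78.3 -134.9   -0.3] [0. 0. 0.]
90.0 [ -81.9 -174.5   -0.3] [0. 0. 0.]
100.0 [ -78.5 -214.1   -0.3] [0. 0. 0.]
105.0 [ -74.2 -233.5   -0.3] [0. 0. 0.]
108.0 [ -70.9 -244.9   -0.3] [0. 0. 0.]
```

View pics/w12.png

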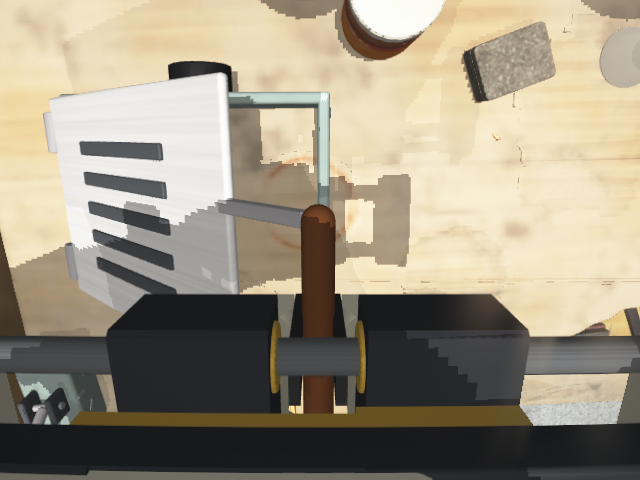

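Emit:
carry_out --series '[[[-15,-13,0,0,0,0],[-28,-28,0,0,0,0],[-40,-44,0,0,0,0],[-51,-61,0,0,0,0],[-60,-78,0,0,0,0],[-68,-96,0,0,0,0],[-74,-115,0,0,0,0],[-78,-135,0,0,0,0],[-81,-155,0,0,0,0],[-82,-174,0,0,0,0]]]'

```text
clock: 19.08
tool_pos: [0.6518, 0.198, 0.2668]
orientation: [-164.4, 89.9, 13.8]
force: [3.5, -1.4, 0.4]
opening: 0.0111
```

```bash
python3 arc.py 90 0 95 100 105 108; python3 - <<'E'
from h import *
s=snapshot("wrist"); save(s,"w13")
s=snapshot("scene"); save(s,"s13",(190,140,430,410),2.2)
E
```

```text
tcp [651.8 198.  266.8] hinge est [651.8 198.   63.8] F [ 3.5 -1.4  0.4] open 11.13772832545816
95.0 [  0.9 -19.9   0. ] [0. 0. 0.]
100.0 [  3.5 -39.6   0. ] [0. 0. 0.]
105.0 [  7.8 -59.    0. ] [0. 0. 0.]
108.0 [ 11.2 -70.5   0. ] [0. 0. 0.]
```

View pics/w13.png

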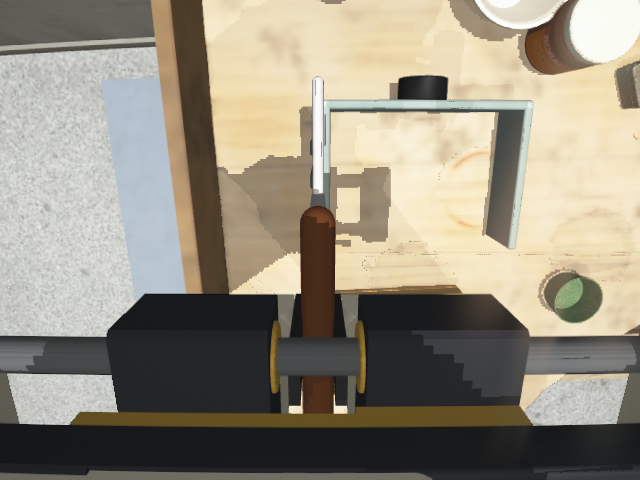

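View pics/s13.png

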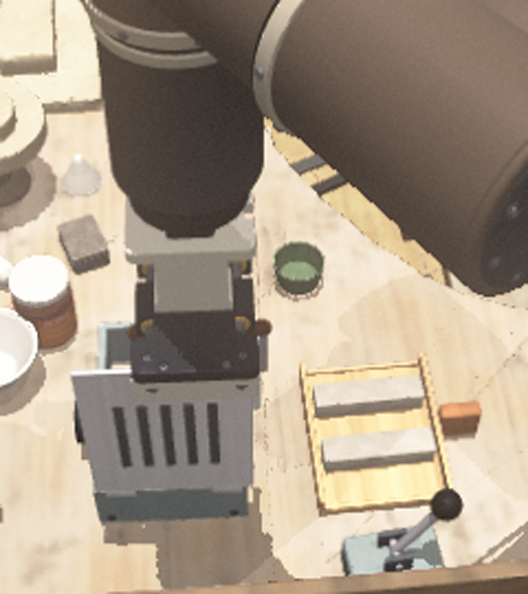

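Emit:
carry_out --series '[[[1,-20,0,0,0,0],[3.5,-40,0,0,0,0],[8,-59,0,0,0,0],[10,-67,0,0,0,0],[10,-67,0,0,0,0]]]'

```text
clock: 19.8
tool_pos: [0.6538, 0.265, 0.2548]
orientation: [39.8, 90.0, -141.9]
force: [4.4, -0.3, -0.5]
opening: 0.0109
```

Emit:
carry_out --series '[[[0,0,0,0,0,0],[0,0,0,0,0,0],[0,0,0,0,0,0]]]' --hand 0.2

```text
clock: 20.18
tool_pos: [0.6533, 0.2638, 0.2554]
orientation: [2.8, 90.0, -179.0]
force: [-0.1, 0.1, -0.1]
opening: 0.0329
```

Emit:
carry_out --series '[[[-30,0,0,0,0,0],[-60,0,0,0,0,0],[-80,0,10,0,0,0],[-80,30,60,0,0,0],[-80,60,120,0,0,0],[-80,80,180,0,0,0],[-80,80,180,0,0,0]]]'

```text
clock: 21.05
tool_pos: [0.4675, 0.1881, 0.3369]
orientation: [-118.6, 89.8, 59.7]
force: [0.6, 0.4, 1.0]
opening: 0.0347
```

```bash
python3 plan.py .408 .1215 .1 90 180; python3 - <<'E'
from h import *
s=snapshot("wrist"); save(s,"w14")
s=snapshot("scene"); save(s,"s14",(190,140,430,410),2.2)
s=snapshot("top"); save(s,"t14",(140,110,380,330),2.7)
E
```

```text
tcp [0.4675 0.1881 0.3369] y-axis heading -91.8 q [ 44.3   0.9  -9.7  -0.  -79.3  44. ] open 0.0347 t 21.05 F [0.6 0.4 1. ]
[236.7, 68.9, 57.7, -1.8, -0.1, 0.1]
```

View pics/w14.png

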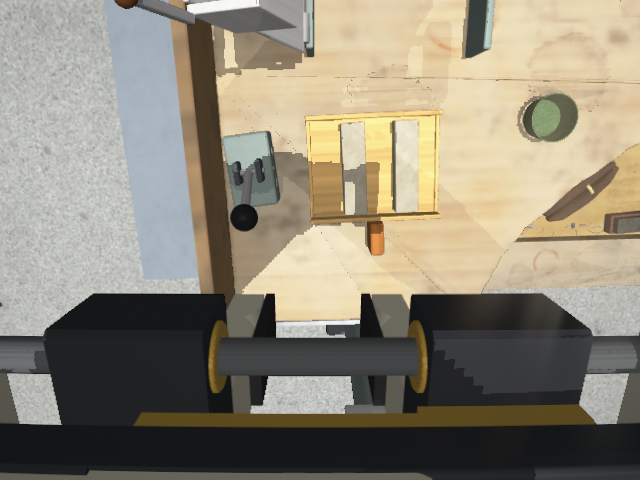

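View pics/s14.png

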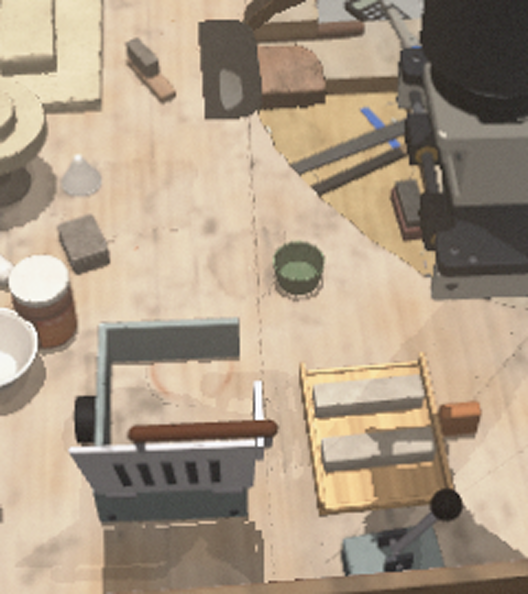

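View pics/t14.png

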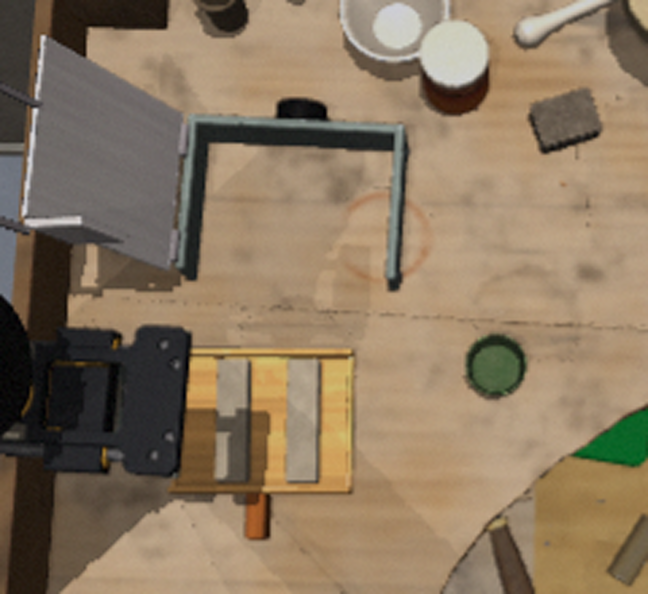

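```bash
python3 - <<'E'
from h import *
s=snapshot("top"); save(s,"t15",(200,140,300,225),8)
E
```

```text
(no output)
```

View pics/t15.png

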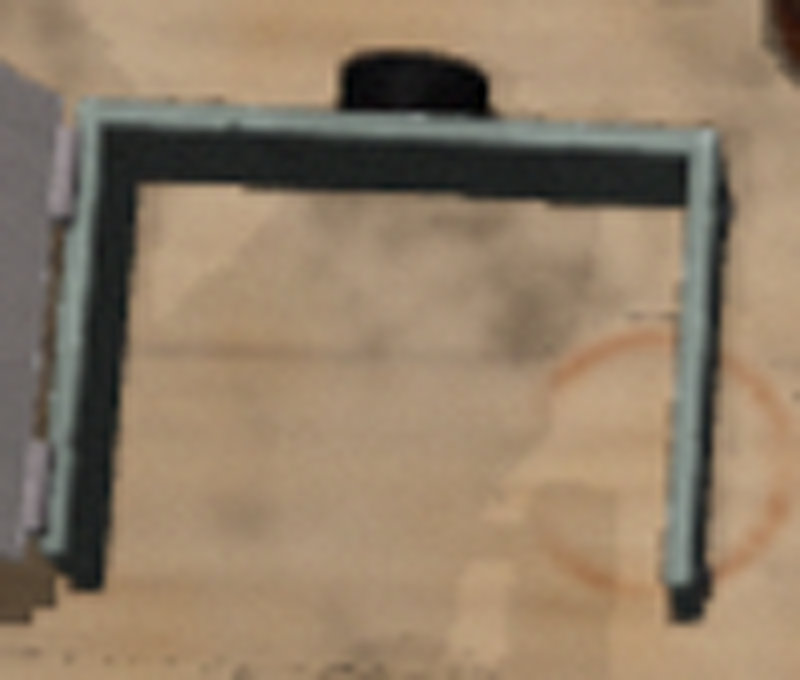

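```bash
python3 - <<'E'
from h import *
np.set_printoptions(precision=4,suppress=True)
s=snapshot("top"); f=lambda x,y:(200+(x+.5)/8-.5,140+(y+.5)/8-.5)
P=onz(s,[f(103,124),f(689,152),f(664,583),f(66,553)],.056)
B=onz(s,[f(137,183),f(686,208),f(101,590)],0); print(P,B)
d=P[1]-P[0]; print(np.degrees(np.arctan2(-d[0],-d[1])) ,np.linalg.norm(d),np.linalg.norm(P[2]-P[3]))
for a,b in((3,0),(2,1)):
    e=P[b]-P[a];print(np.degrees(np.arctan2(e[1],e[0])),np.linalg.norm(e))
e=B[0]-B[2];print(np.degrees(np.arctan2(e[1],e[0])),np.linalg.norm(e)); print("front mid",(P[2]+P[3])/2,"back mid",(P[0]+P[1])/2)
E
```

```text
[[0.7418 0.1853 0.056 ]
 [0.7374 0.0199 0.056 ]
 [0.6135 0.0225 0.056 ]
 [0.6182 0.1885 0.056 ]] [[0.7418 0.1873 0.    ]
 [0.7379 0.0247 0.    ]
 [0.619  0.1909 0.    ]]
1.512716150294989 0.16554644139842997 0.16605991992797942
-1.4527601358932616 0.1236412930278586
-1.2154685052589809 0.12388163048301036
-1.6590605994527763 0.12284351282410655
front mid [0.6158 0.1055 0.056 ] back mid [0.7396 0.1026 0.056 ]
```

```bash
python3 plan.py .4136 .1212 .1 91.5 180
```

```text
tcp [0.4717 0.1903 0.3352] y-axis heading -91.8 q [ 44.1   1.5  -9.3  -0.  -79.2  44.1] open 0.0353 t 21.3 F [ 1.4  0.3 -0.3]
[235.3, 70.9, 55.8, -3.3, 0.0, -0.0]
```

Emit:
carry_out --series '[[[50,20,18,-3.3,0,0],[100,40,36,-3.3,0,0],[150,60,50,-3.3,0,0],[200,71,56,-3.3,0,0],[235,71,56,-3.3,0,0],[235,71,56,-3.3,0,0],[235,71,56,-3.3,0,0]]]'

```text
clock: 22.18
tool_pos: [0.4141, 0.1214, 0.1013]
orientation: [144.9, 90.0, -33.6]
force: [0.7, 0.9, 0.1]
opening: 0.0353
```

```bash
python3 plan.py .4136 .1212 .012 91.5 180; python3 - <<'E'
from h import *
s=snapshot("wrist"); save(s,"w16")
E
```

```text
tcp [0.4141 0.1214 0.1013] y-axis heading -88.5 q [ 42.7   4.8 -38.7   0.  -46.5  48.7] open 0.0353 t 22.175 F [0.7 0.9 0.1]
[89.3, 0.1, 0.6, -0.0, -0.0, -0.0]
```

View pics/w16.png

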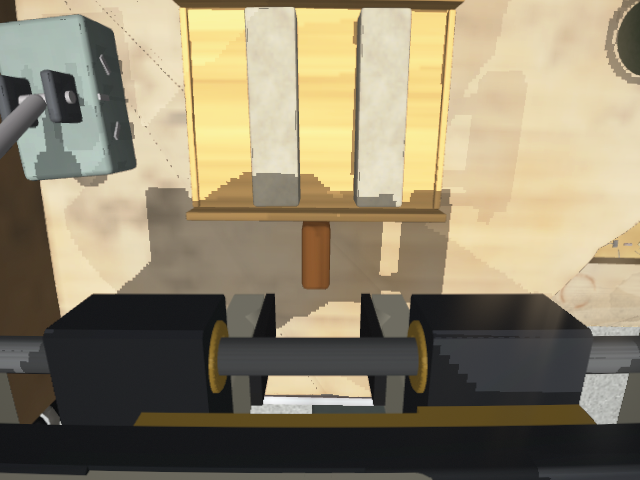

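```bash
python3 - <<'E'
from h import *
s=snapshot("wrist");p,Rm,o=tool()
P=onz(s,[(303,283),(329,283),(303,224),(329,224)],.038);print((P-p)@Rm*1000);print(P)
P=onz(s,[(188,212),(445,213)],.026);print((P-p)@Rm*1000);print(P)
print(proj(s,[p-np.array([0,0,.09])]))
E
```

```text
[[ 63.85673343  -9.86610635  10.62697841]
 [ 63.83856676   4.82534717  10.61458011]
 [ 63.91859951  -9.54635257 -23.49928786]
 [ 63.90115392   4.55642458 -23.50744159]]
[[0.40342056 0.13132325 0.038     ]
 [0.403817   0.11663713 0.038     ]
 [0.43754358 0.13189578 0.038     ]
 [0.43792039 0.11779802 0.038     ]]
[[ 76.00803725 -75.46227426 -27.77395022]
 [ 75.82588306  70.92587095 -27.27354662]]
[[0.44011519 0.1979164  0.026     ]
 [0.44344166 0.05156509 0.026     ]]
[[320.39979355 251.97713669]]
```

Emit:
carry_out --series '[[[40,-2,0,0,0,0],[75,-2,0,0,0,0],[89,-2,0,0,0,0],[89,-2,0,0,0,0]]]'

```text
clock: 22.78
tool_pos: [0.4132, 0.123, 0.0117]
orientation: [53.5, 90.0, -125.0]
force: [0.3, -0.2, 0.4]
opening: 0.0351
```

Emit:
carry_out --series '[[[0,0,0,0,0,0],[0,0,0,0,0,0],[0,0,0,0,0,0],[0,0,0,0,0,0]]]' --hand 1

```text
clock: 23.28
tool_pos: [0.4135, 0.1231, 0.0125]
orientation: [-143.1, 89.9, 38.4]
force: [-1.4, -0.9, 9.1]
opening: 0.0156
```

```bash
python3 plan.py .466 .1101 .0125 88.5 180
```

```text
tcp [0.4135 0.1231 0.0125] y-axis heading -88.5 q [ 43.   13.5 -44.5   0.  -31.9  48.5] open 0.0156 t 23.275 F [-1.4 -0.9  9.1]
[0.0, 14.4, -52.2, 3.0, -0.1, 0.1]
```

Gripped at 15.6 mm. Drag gently.

Emit:
carry_out --series '[[[0,1.5,-5,0.3,0,0],[0,3,-11,0.6,0,0],[0,5,-17,1,0,0],[0,7,-23,1.4,0,0],[0,8.5,-29,1.8,0,0],[0,10,-35,2.2,0,0],[0,12,-41,2.6,0,0],[0,13.5,-47,3,0,0],[0,14.4,-52,3,0,0],[0,14.4,-52,3,0,0]]]'

```text
clock: 24.52
tool_pos: [0.4639, 0.1091, 0.0125]
orientation: [24.8, 89.9, -156.7]
force: [-10.7, 0.5, 17.2]
opening: 0.0162
```

```bash
python3 plan.py .56 .1076 .0125 88.5 180; python3 - <<'E'
from h import *
s=snapshot("wrist"); save(s,"w17")
E
```

```text
tcp [0.4639 0.1091 0.0125] y-axis heading -91.5 q [ 36.9  17.1 -38.7  -0.1 -34.3  51.6] open 0.0162 t 24.525 F [-10.7   0.5  17.2]
[-0.2, -1.0, -96.1, -0.0, 0.1, -0.1]
```

View pics/w17.png

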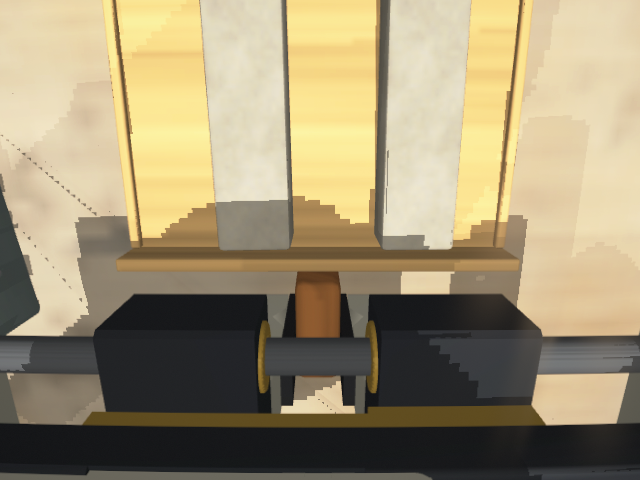

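```bash
python3 - <<'E'
from h import *
s=snapshot("top"); save(s,"t17",(190,130,310,290),4.5)
s=snapshot("scene"); save(s,"s17",(210,240,430,410),3.6)
E
```

```text
(no output)
```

View pics/t17.png

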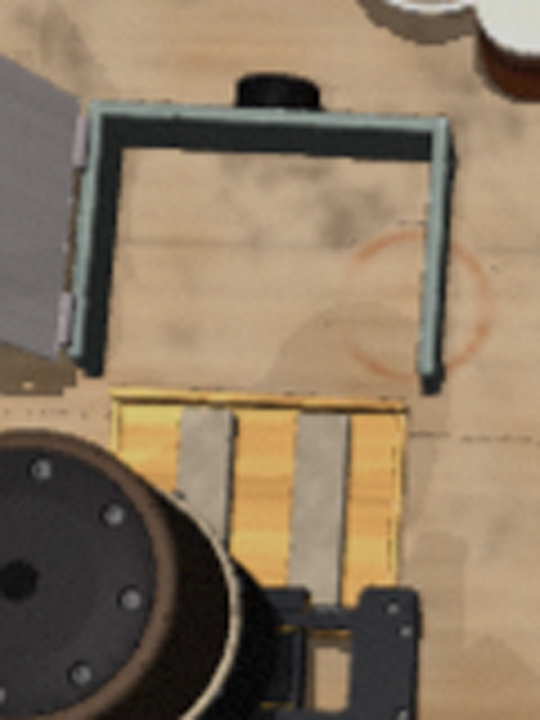

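View pics/s17.png

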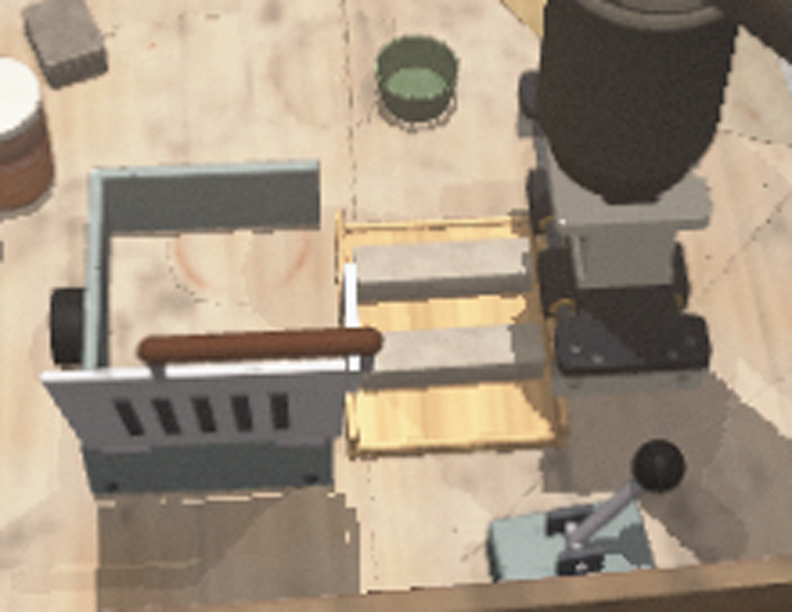

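```bash
python3 - <<'E'
from h import *
s=snapshot("top"); f=lambda x,y:(190+(x+.5)/4.5-.5,130+(y+.5)/4.5-.5)
P=onz(s,[f(110,391),f(408,405)],.026); print(P,P.mean(0)); c=P.mean(0)[:2]
th=np.radians(-1.5); d=c-[.678,.105]; print("in dryer frame",np.array([[np.cos(th),np.sin(th)],[-np.sin(th),np.cos(th)]])@d*1000)
d=P[0]-P[1];print(np.degrees(np.arctan2(d[1],d[0]))-90)
E
```

```text
[[0.60657937 0.18029704 0.026     ]
 [0.60289018 0.02960306 0.026     ]] [0.60473477 0.10495005 0.026     ]
in dryer frame [-73.2388122   -1.96779389]
-1.402399077885363
```

Emit:
carry_out --series '[[[0,0,-8,0,0,0],[0,0,-18,0,0,0],[0,0,-28,0,0,0],[0,-0.5,-38,0,0,0],[0,-1,-48,0,0,0],[0,-1,-58,0,0,0],[0,-1,-68,0,0,0],[0,-1,-78,0,0,0],[0,-1,-88,0,0,0],[0,-1,-94,0,0,0]]]'

```text
clock: 25.98
tool_pos: [0.5567, 0.1071, 0.0124]
orientation: [21.8, 89.7, -159.7]
force: [-15.4, 0.8, 20.0]
opening: 0.016
```

```bash
python3 plan.py .58 .1076 .0125 88.5 180; python3 - <<'E'
from h import *
s=snapshot("top"); save(s,"t18",(190,130,310,290),4.5)
s=snapshot("scene"); save(s,"s18",(210,240,430,410),3.6)
s=snapshot("wrist"); save(s,"w18")
E
```

```text
tcp [0.5567 0.1071 0.0124] y-axis heading -91.5 q [ 30.6  23.7 -27.   -0.1 -39.5  57.9] open 0.016 t 25.975 F [-15.4   0.8  20. ]
[-0.2, -1.1, -23.3, -0.0, 0.2, -0.1]
```

View pics/t18.png

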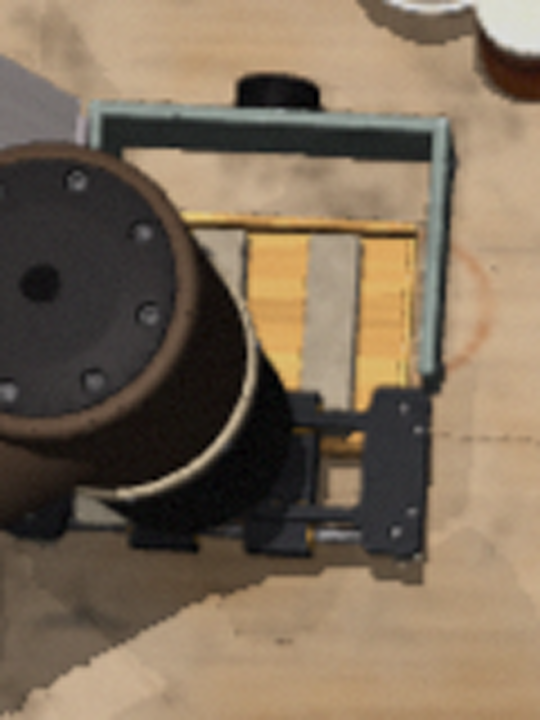

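View pics/s18.png

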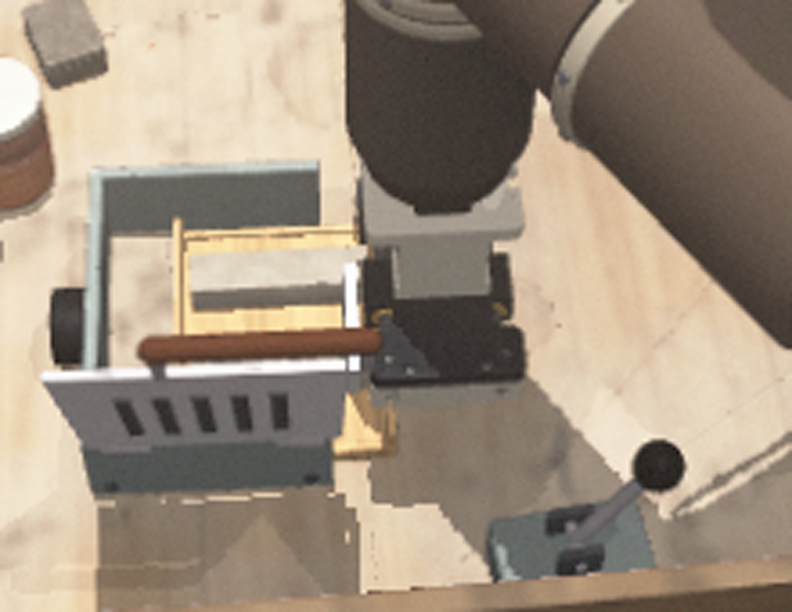

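View pics/w18.png

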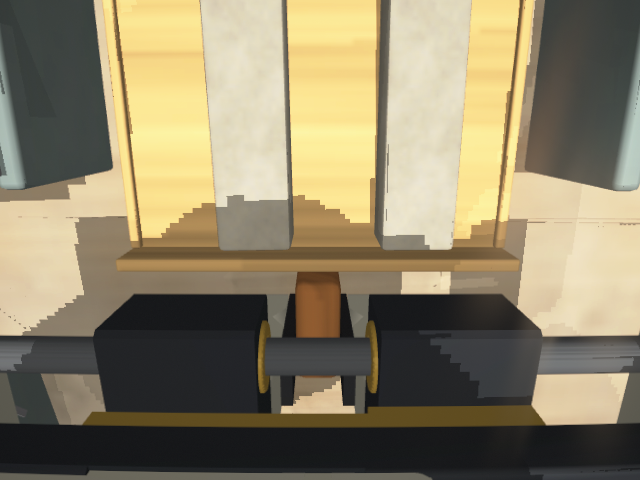

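Emit:
carry_out --series '[[[0,0,0,0,0,0],[0,0,0,0,0,0],[0,0,0,0,0,0]]]' --hand 0.2

```text
clock: 26.5
tool_pos: [0.5594, 0.1083, 0.0115]
orientation: [-156.6, 90.0, 21.9]
force: [-0.1, -0.1, -0.2]
opening: 0.0343
```

Emit:
carry_out --series '[[[-30,0,0,0,0,0],[-50,0,0,5,0,0],[-50,0,20,15,0,0],[-50,0,46,25,0,0],[-50,0,46,35,0,0],[-50,0,46,45,0,0],[-50,0,46,55,0,0],[-50,0,46,65,0,0],[-50,0,46,75,0,0],[-50,0,46,85,0,0]]]' --hand 1

```text
clock: 27.75
tool_pos: [0.5133, 0.1094, 0.0615]
orientation: [120.5, 90.0, -146.4]
force: [0.8, -0.0, 0.8]
opening: 0.0002
```

```bash
python3 plan.py .508 .108 .013 178.5 0
```

```text
tcp [0.5133 0.1094 0.0615] y-axis heading -176.8 q [ 33.5  16.4 -30.2   0.  -43.5 -30.3] open 0.0002 t 27.75 F [ 0.8 -0.   0.8]
[48.5, 5.4, -1.2, 4.7, -0.0, -0.0]
```

Emit:
carry_out --series '[[[0,5.5,-1,4.7,0,0],[25,5.5,-1,4.7,0,0],[48,5.5,-1,4.7,0,0],[48,5.5,-1,4.7,0,0],[48,5.5,-1,4.7,0,0]]]'

```text
clock: 28.38
tool_pos: [0.5083, 0.1083, 0.0141]
orientation: [-79.6, 90.0, 9.2]
force: [0.6, 0.4, 0.1]
opening: 0.0005
```

```bash
python3 plan.py .561 .107 .013 178.5 0; python3 - <<'E'
from h import *
s=snapshot("wrist"); save(s,"w19")
s=snapshot("scene"); save(s,"s19",(210,240,430,410),3.6)
E
```

```text
tcp [0.5083 0.1083 0.0141] y-axis heading 178.8 q [ 33.7  20.  -33.3   0.  -36.6 -34.9] open 0.0005 t 28.375 F [0.6 0.4 0.1]
[1.2, -52.7, -0.2, 0.3, 0.0, 0.0]
```

View pics/w19.png

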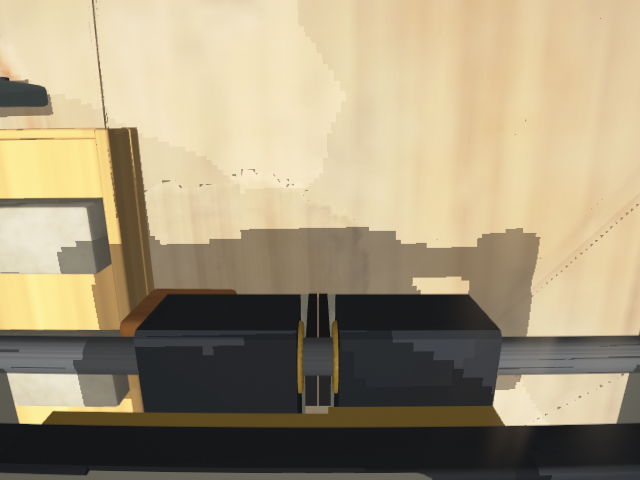

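View pics/s19.png

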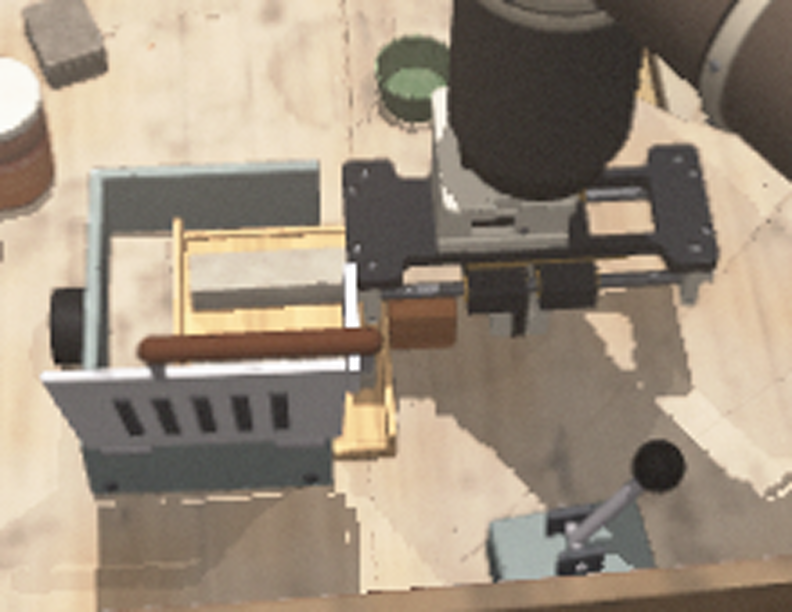

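```bash
python3 - <<'E'
from h import *
s=snapshot("wrist"); p,Rm,o=tool()
print(onz(s,[(122,333),(157,290),(236,290)],.038), p)
E
```

```text
[[0.57733154 0.10426747 0.038     ]
 [0.56241987 0.08796941 0.038     ]
 [0.53500318 0.08844965 0.038     ]] [0.50847446 0.10842806 0.01446963]
```

```bash
python3 - <<'E'
from h import *
s=snapshot("wrist"); save(s,"w20",(100,260,340,430),3.3)
for z in(.0,.012,.02): print(onz(s,[(157,290),(236,290)],z))
E
```

```text
[[0.57860322 0.10301793 0.        ]
 [0.54335007 0.10363699 0.        ]]
[[0.57347334 0.09825697 0.012     ]
 [0.54069552 0.09883256 0.012     ]]
[[0.57005342 0.095083   0.02      ]
 [0.53892582 0.09562961 0.02      ]]
```

View pics/w20.png

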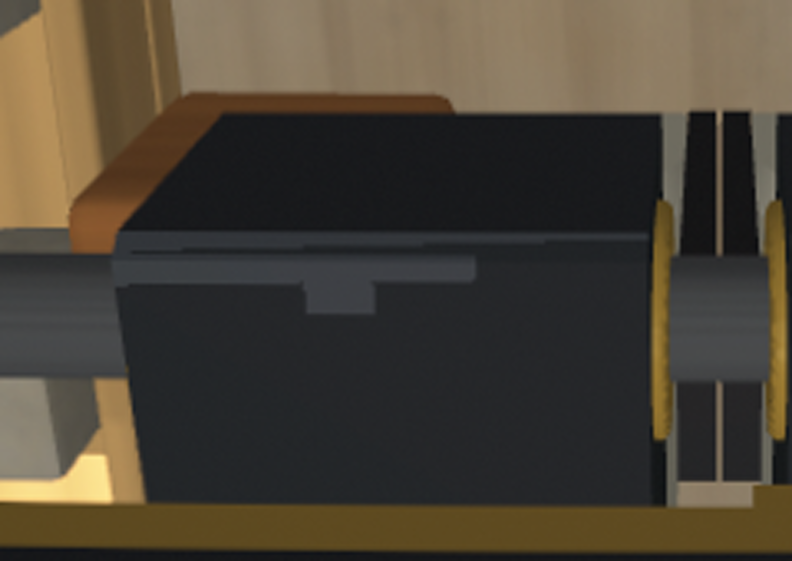

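Emit:
carry_out --series '[[[1,-7,0,0,0,0],[1,-13,0,0,0,0],[1,-18,0,0,0,0],[1,-23,0,0,0,0],[1,-28,0,0,0,0],[1,-33,0,0,0,0],[1,-38,0,0,0,0],[1,-43,0,0,0,0],[1,-46,0,0,0,0],[1,-46,0,0,0,0]]]'

```text
clock: 29.82
tool_pos: [0.5527, 0.1064, 0.0123]
orientation: [115.2, 89.8, -156.0]
force: [-5.4, -0.2, 5.4]
opening: 0.0003
```

Emit:
carry_out --series '[[[0,-2,0,0,0,0],[0,-4,0,0,0,0],[0,-4,0,0,0,0]]]'

```text
clock: 30.2
tool_pos: [0.5564, 0.1063, 0.0123]
orientation: [114.1, 89.8, -157.2]
force: [-5.9, -0.6, 5.6]
opening: 0.0002
```

```bash
python3 plan.py .561 .107 .013 178.5 0; python3 - <<'E'
from h import *
s=snapshot("top"); save(s,"t21",(190,130,310,290),4.5)
s=snapshot("scene"); save(s,"s21",(210,240,430,410),3.6)
E
```

```text
tcp [0.5564 0.1063 0.0123] y-axis heading 178.8 q [ 30.6  23.7 -27.1  -0.  -39.4 -31.8] open 0.0002 t 30.2 F [-5.9 -0.6  5.6]
[-0.7, -4.5, 0.8, 0.3, -0.1, -0.2]
```

View pics/t21.png

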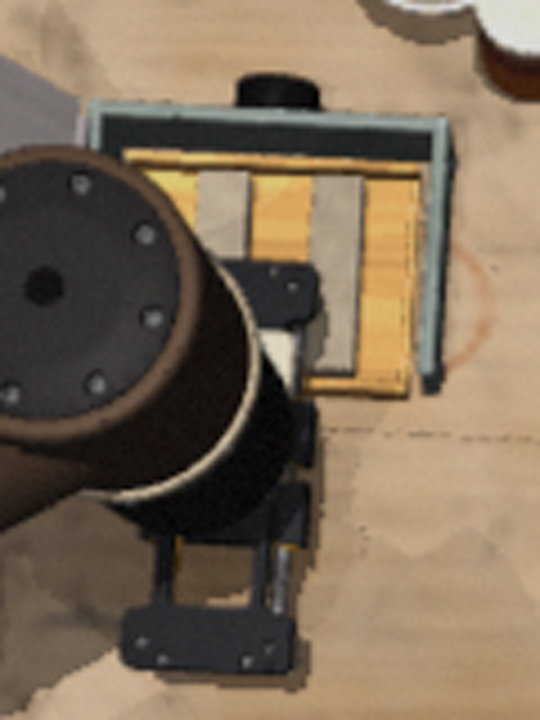

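View pics/s21.png

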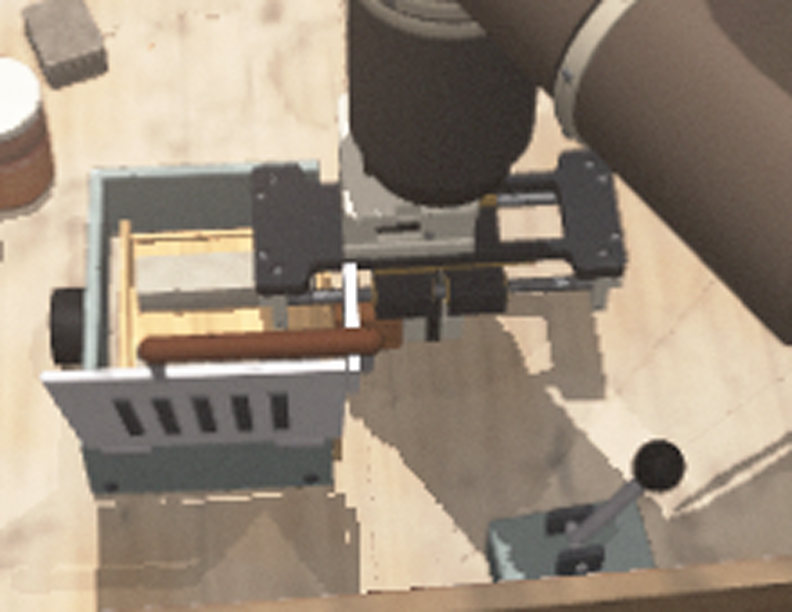

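Emit:
carry_out --series '[[[-0.5,-2,0,0,0,0],[-0.5,-4,0,0,0,0],[-0.5,-4,0,0,0,0]]]'

```text
clock: 30.68
tool_pos: [0.5617, 0.1067, 0.0127]
orientation: [116.8, 90.0, -154.5]
force: [-2.7, -2.3, -0.5]
opening: 0.0002
```

Emit:
carry_out --series '[[[0,-2,0,0,0,0],[0,-3,0,0,0,0],[0,-3,0,0,0,0]]]'

```text
clock: 31.05
tool_pos: [0.5648, 0.1069, 0.0129]
orientation: [93.0, 90.0, -178.2]
force: [-3.6, 1.0, -2.1]
opening: 0.0005
```

Emit:
carry_out --series '[[[0,-1,0,0,0,0],[0,-2,0,0,0,0],[0,-2,0,0,0,0]]]'

```text
clock: 31.42
tool_pos: [0.565, 0.1068, 0.0128]
orientation: [100.8, 89.8, -170.4]
force: [-10.2, 3.5, 3.1]
opening: 0.0007
```

Emit:
carry_out --series '[[[0,-1,0,0,0,0],[0,-2,0,0,0,0],[0,-3,0,0,0,0],[0,-3,0,0,0,0]]]'

```text
clock: 31.92
tool_pos: [0.5651, 0.1066, 0.0126]
orientation: [100.5, 89.6, -170.8]
force: [-21.5, 8.6, 12.3]
opening: 0.0005
```

```bash
python3 - <<'E'
from h import *
s=snapshot("top"); save(s,"t22",(190,130,310,290),4.5)
E
```

```text
(no output)
```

View pics/t22.png

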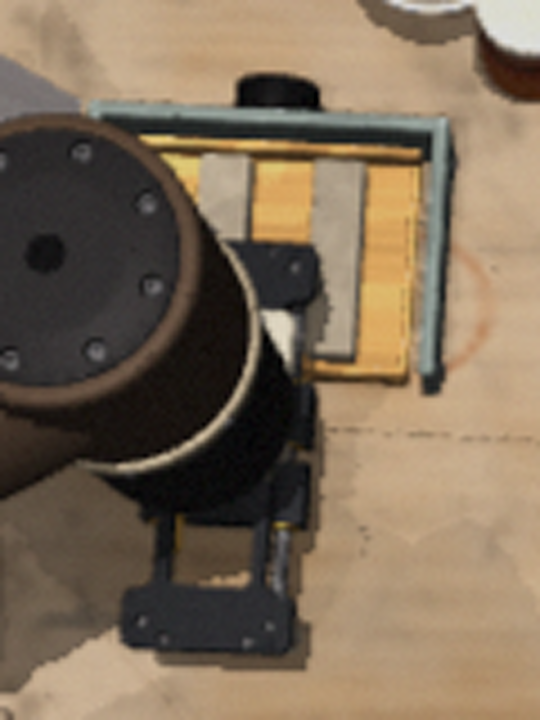

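Emit:
carry_out --series '[[[0,8,0,0,0,0],[0,25,0,0,0,0],[-60,25,0,0,0,0],[-120,25,0,-10,0,0],[-180,25,0,-20,0,0],[-240,25,0,-30,0,0],[-300,25,0,-40,0,0],[-325,25,0,-50,0,0],[-325,25,0,-60,0,0],[-325,25,0,-70,0,0]]]'

```text
clock: 33.22
tool_pos: [0.5458, 0.1074, 0.3394]
orientation: [-138.9, 89.8, 20.3]
force: [0.4, 0.0, -1.0]
opening: 0.0003
```

```bash
python3 plan.py .653 .2755 .335 88.2 180; python3 - <<'E'
from h import *
t=snapshot("top"); save(t,"t23",(140,110,320,300),3.1)
s=snapshot("scene"); save(s,"s23",(190,240,430,410),3.3)
b=np.array([.653,.2755,.274]); d=np.array([1,-.03,0])*.048
print(proj(t,[b-d,b+d]),proj(s,[b-d,b+d]))
E
```

```text
tcp [0.5458 0.1074 0.3394] y-axis heading -110.9 q [ 31.3   6.1  -3.8   0.  -79.9  37.8] open 0.0003 t 33.225 F [ 0.4  0.  -1. ]
[5.0, -195.3, -40.2, -19.1, -0.2, 0.1]
[[130.6192395  189.44880791]
 [136.59518101 138.04758429]] [[313.57250774 334.42527449]
 [249.07518358 337.07585516]]
```

View pics/t23.png

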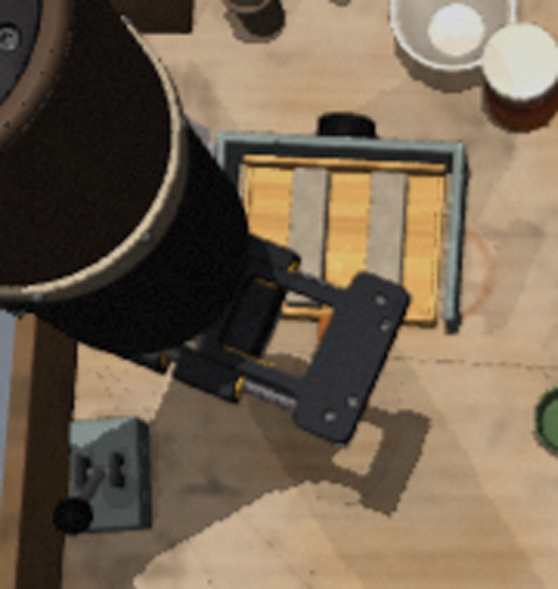

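View pics/s23.png

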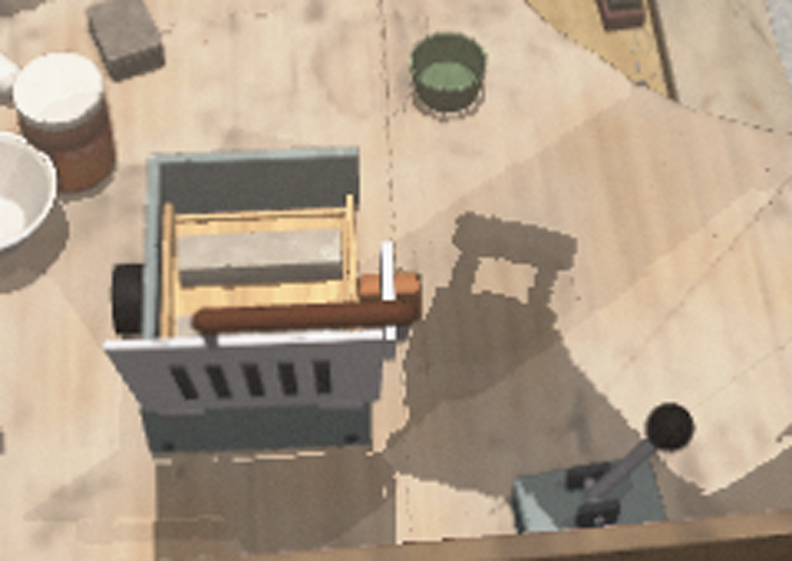

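Emit:
carry_out --series '[[[0,-40,-8,-8,0,0],[0,-85,-17,-16,0,0],[0,-135,-28,-19,0,0],[0,-180,-37,-19,0,0],[5,-195,-40,-19,0,0],[5,-195,-40,-19,0,0],[5,-195,-40,-19,0,0]]]' --hand 0.25

```text
clock: 34.2
tool_pos: [0.6526, 0.2738, 0.3336]
orientation: [-175.0, 90.0, 2.6]
force: [0.3, -0.0, -1.3]
opening: 0.0331
```

```bash
python3 plan.py .653 .2755 .253 88.2 180; python3 - <<'E'
from h import *
s=snapshot("wrist"); save(s,"w24");p,Rm,o=tool()
print(proj(s,[[.653,.2755,.274],[.7,.274,.274]]))
E
```

```text
tcp [0.6526 0.2738 0.3336] y-axis heading -92.3 q [ 38.5  21.4  15.6   0.  -84.1  49.2] open 0.0331 t 34.2 F [ 0.3 -0.  -1.3]
[80.6, -1.7, -0.3, -0.5, -0.0, 0.0]
[[317.48540911 266.70000235]
 [316.73309981 180.47594548]]
```

View pics/w24.png

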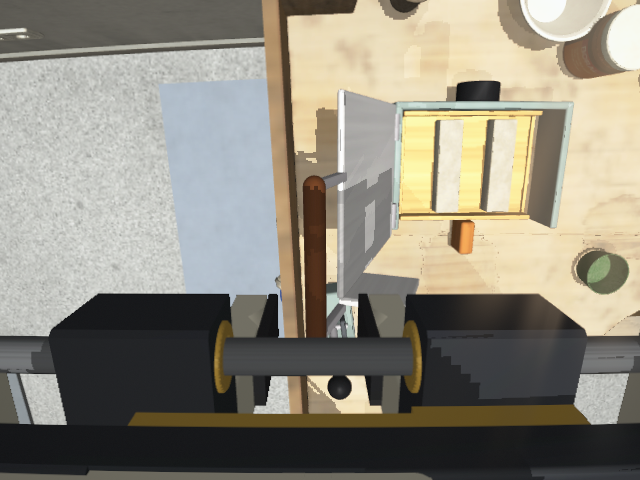

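Emit:
carry_out --series '[[[30,-1.5,0,0,0,0],[60,-1.5,0,0,0,0],[79,-1.5,0,0,0,0],[79,-1.5,0,0,0,0],[79,-1.5,0,0,0,0]]]'

```text
clock: 34.88
tool_pos: [0.6532, 0.2758, 0.256]
orientation: [-152.9, 89.9, 24.9]
force: [-0.2, -0.9, 0.2]
opening: 0.0328
```

Emit:
carry_out --series '[[[0,0,0,0,0,0],[0,0,0,0,0,0],[0,0,0,0,0,0],[0,0,0,0,0,0]]]' --hand 1

```text
clock: 35.38
tool_pos: [0.6529, 0.2753, 0.2546]
orientation: [105.3, 89.9, -76.9]
force: [-1.2, -4.3, 3.3]
opening: 0.0106
```

```bash
G=.021 python3 arc.py 110 0 100 90 80 70 60 50 40 30 20 10 3 0
```

```text
tcp [652.9 275.3 254.6] hinge est [650.4 197.4  61.4] F [-1.2 -4.3  3.3] open 10.633785015893707
100.0 [-10.2  38.4  -0.3] [0. 0. 0.]
90.0 [-13.7  78.   -0.6] [0. 0. 0.]
80.0 [-10.2 117.6  -0.9] [0. 0. 0.]
70.0 [  0.2 156.   -1.1] [0. 0. 0.]
60.0 [ 17.  192.   -1.4] [0. 0. 0.]
50.0 [ 39.8 224.5  -1.6] [0. 0. 0.]
40.0 [ 68.  252.6  -1.8] [0. 0. 0.]
30.0 [100.5 275.3  -2. ] [0. 0. 0.]
20.0 [136.6 292.1  -2.1] [0. 0. 0.]
10.0 [175.  302.3  -2.2] [0. 0. 0.]
3.0 [202.6 305.5  -2.2] [0. 0. 0.]
0.0 [214.6 305.8  -2.2] [0. 0. 0.]
```

Emit:
carry_out --series '[[[-6,19,0,0,0,0],[-10,38,0,0,0,0],[-13,58,0,0,0,0],[-13.7,78,-0.5,0,0,0],[-13,98,-0.5,0,0,0],[-10,118,-1,0,0,0],[-6,137,-1,0,0,0],[0,156,-1,0,0,0],[8,174,-1,0,0,0],[17,192,-1.4,0,0,0]]]'

```text
clock: 36.62
tool_pos: [0.6465, 0.0831, 0.2361]
orientation: [-3.6, 90.0, 174.2]
force: [2.2, 1.1, -1.0]
opening: 0.0111
```

```bash
G=.021 python3 arc.py 60 0  50 40 30 20 10 3 0;  python3 - <<'E'
from h import *
s=snapshot("wrist"); save(s,"w25")
E
```

```text
tcp [646.5  83.1 236.1] hinge est [650.1 197.   59.6] F [ 2.2  1.1 -1. ] open 11.12447526613209
50.0 [22.8 32.6 -0.3] [0. 0. 0.]
40.0 [50.9 60.7 -0.5] [0. 0. 0.]
30.0 [83.5 83.5 -0.7] [0. 0. 0.]
20.0 [119.5 100.3  -0.8] [0. 0. 0.]
10.0 [157.9 110.5  -0.9] [0. 0. 0.]
3.0 [185.5 113.7  -0.9] [0. 0. 0.]
0.0 [197.4 114.   -1. ] [0. 0. 0.]
```

View pics/w25.png

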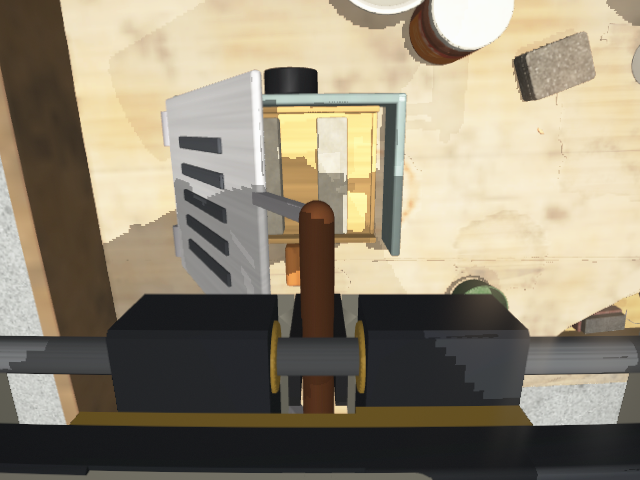

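Emit:
carry_out --series '[[[11,17,0,0,0,0],[23,33,0,0,0,0],[36,47,0,0,0,0],[51,61,-0.5,0,0,0],[67,73,-0.5,0,0,0],[83,84,-0.7,0,0,0],[101,93,-0.8,0,0,0],[120,100,-0.8,0,0,0],[139,106,-0.9,0,0,0],[158,110.5,-0.9,0,0,0]]]'

```text
clock: 37.92
tool_pos: [0.6428, -0.0271, 0.0776]
orientation: [28.3, 89.9, -153.9]
force: [-1.0, 1.4, -0.7]
opening: 0.0106
```

```bash
G=.021 python3 arc.py 10 0 5 0 -1
```

```text
tcp [642.8 -27.1  77.6] hinge est [649.9 197.3  59. ] F [-1.   1.4 -0.7] open 10.628030799988862
5.0 [19.7  2.6 -0. ] [0. 0. 0.]
0.0 [39.6  3.4 -0.1] [0. 0. 0.]
-1.0 [43.6  3.4 -0.1] [0. 0. 0.]
```

Emit:
carry_out --series '[[[10,1.5,0,0,0,0],[20,2.6,0,0,0,0],[30,3,0,0,0,0],[38,3.4,0,0,0,0],[39.5,3.4,0,0,0,0],[39.5,3.4,0,0,0,0]]]'

```text
clock: 38.67
tool_pos: [0.6427, -0.0306, 0.0391]
orientation: [42.3, 89.9, -139.9]
force: [-1.8, -6.7, -1.5]
opening: 0.0112
```

Emit:
carry_out --series '[[[0,0,0,0,0,0],[0,0,0,0,0,0],[0,0,0,0,0,0]]]' --hand 0.3

```text
clock: 39.05
tool_pos: [0.6437, -0.0292, 0.0398]
orientation: [-160.0, 89.9, 17.8]
force: [-0.1, -0.7, -0.1]
opening: 0.0297
```

Emit:
carry_out --series '[[[-40,0,0,0,0,0],[-90,0,0,0,0,0],[-130,0,0,0,0,0],[-180,0,40,0,0,0],[-180,-20,80,0,0,0],[-180,-20,80,0,0,0]]]'

```text
clock: 39.8
tool_pos: [0.5624, -0.0055, 0.2213]
orientation: [-147.1, 89.8, 30.8]
force: [-0.0, -0.1, 0.1]
opening: 0.0306
```

```bash
python3 - <<'E'
from h import *
s=snapshot("wrist"); save(s,"w26")
t=snapshot("top"); save(t,"t26",(140,130,340,320),4)
s=snapshot("scene"); save(s,"s26",(210,240,430,410),3.6)
E
```

```text
(no output)
```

View pics/s26.png

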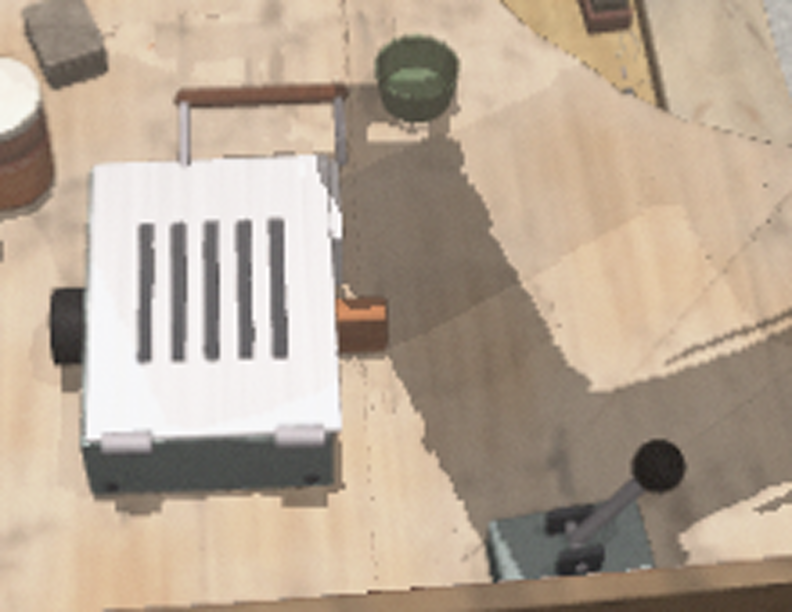

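View pics/t26.png

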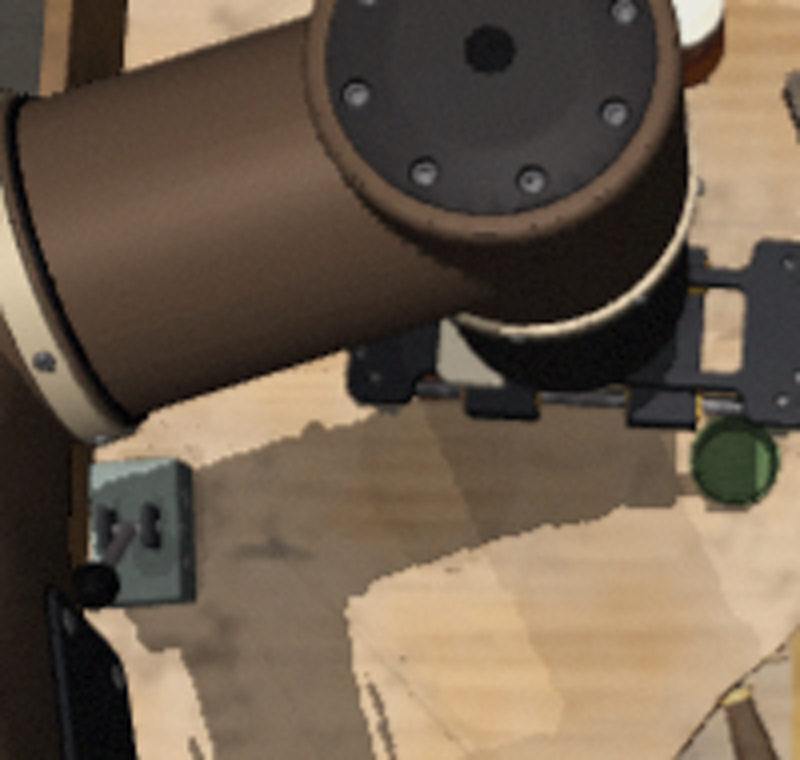

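View pics/w26.png

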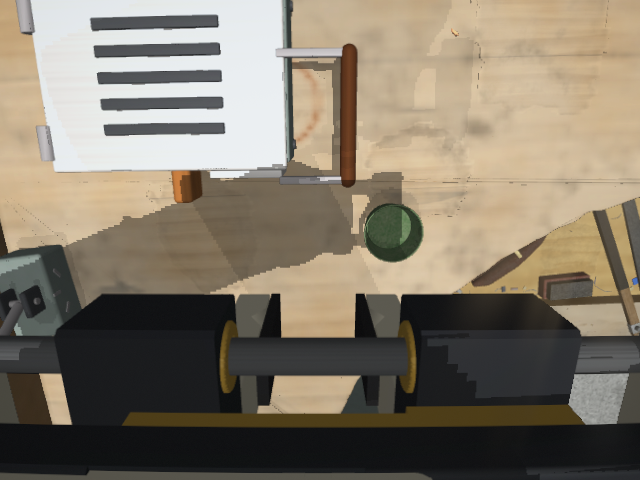

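```bash
python3 - <<'E'
from h import *
t=snapshot("top"); save(t,"t27",(155,235,205,290),12)
s=snapshot("scene"); save(s,"s27",(335,360,410,410),10)
E
```

```text
(no output)
```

View pics/t27.png

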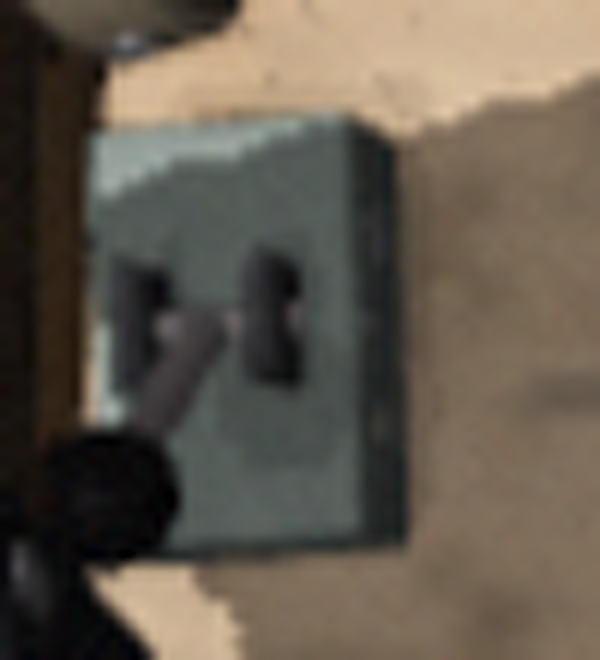

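View pics/s27.png

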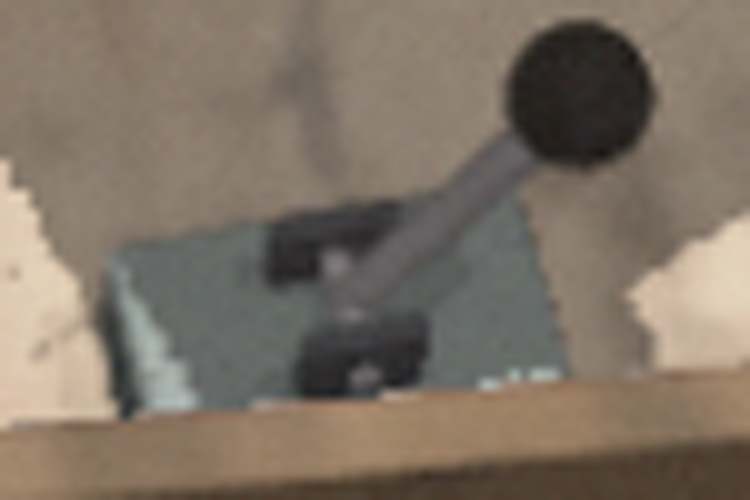

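```bash
python3 - <<'E'
from h import *
np.set_printoptions(precision=4,suppress=True)
t=snapshot("top");s=snapshot("scene")
f=lambda x,y:(155+(x+.5)/12-.5,235+(y+.5)/12-.5); g=lambda x,y:(335+(x+.5)/10-.5,360+(y+.5)/10-.5)
print("axle tri",tri([(t,f(203,322)),(s,g(348,305))]),"top@.045",onz(t,[f(165,325),f(203,322),f(232,320),f(295,312)],.045),"scene@.045",onz(s,[g(335,262),g(348,305),g(368,375)],.045))
k=tri([(t,f(112,495)),(s,g(580,92))]);print("knob",k,proj(t,[k])-f(112,495),proj(s,[k])-g(580,92))
B=onz(t,[f(90,133),f(340,118),f(362,538),f(150,548)],.036);print(B)
E
```

```text
axle tri [0.4996 0.2637 0.0466] top@.045 [[0.4996 0.2709 0.045 ]
 [0.5003 0.264  0.045 ]
 [0.5008 0.2587 0.045 ]
 [0.5025 0.2473 0.045 ]] scene@.045 [[0.5    0.2541 0.045 ]
 [0.4988 0.2631 0.045 ]
 [0.4972 0.2776 0.045 ]]
knob [0.4631 0.2578 0.1108] [[-0.1235  0.2938]] [[-0.3614 -0.0657]]
[[0.5359 0.2902 0.036 ]
 [0.5398 0.244  0.036 ]
 [0.462  0.2347 0.036 ]
 [0.4593 0.2735 0.036 ]]
```

```bash
python3 plan.py .463 .258 .17 9 180
```

```text
tcp [ 0.5645 -0.0068  0.2189] y-axis heading -92.2 q [ 19.2  10.5 -14.1   0.  -65.4  68.6] open 0.0306 t 40.15 F [-0.3  0.3  0.6]
[48.9, -260.7, 111.7, 78.8, 0.0, -0.1]
```

Emit:
carry_out --series '[[[0,-50,20,10,0,0],[0,-100,42,20,0,0],[0,-150,64,30,0,0],[0,-200,86,40,0,0],[0,-245,105,50,0,0],[0,-261,112,60,0,0],[10,-261,112,70,0,0],[30,-261,112,79,0,0],[40,-261,112,79,0,0],[40,-261,112,79,0,0]]]' --hand 0

```text
clock: 41.4
tool_pos: [0.4622, 0.2581, 0.1787]
orientation: [133.7, 89.9, -127.4]
force: [0.2, 0.6, 0.7]
opening: 0.0439
```

```bash
python3 plan.py .463 .258 .101 9 180; python3 - <<'E'
from h import *
s=snapshot("wrist"); save(s,"w28"); print(proj(s,[[.463,.258,.111],[.4995,.2635,.045]]))
E
```

```text
tcp [0.4622 0.2581 0.1787] y-axis heading -171.0 q [ 50.4   9.1 -21.5   0.  -59.5 -41.5] open 0.0439 t 41.4 F [0.2 0.6 0.7]
[77.7, -0.9, -0.1, -0.0, -0.1, -0.1]
[[314.7324624  260.96088036]
 [263.94670167 232.39241464]]
```

View pics/w28.png

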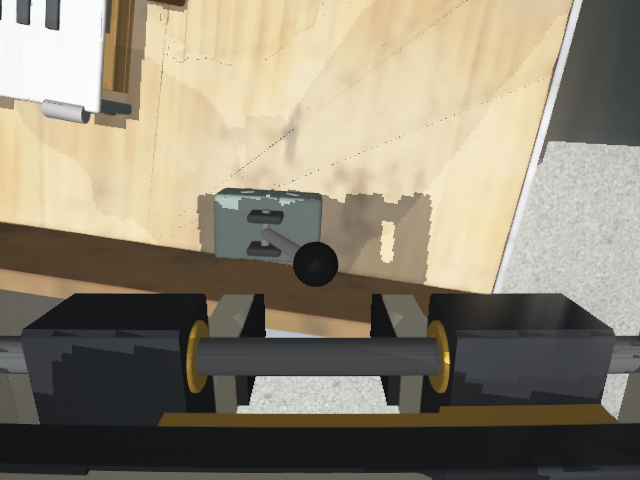

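Emit:
carry_out --series '[[[30,-1,0,0,0,0],[60,-1,0,0,0,0],[77,-1,0,0,0,0],[77,-1,0,0,0,0],[77,-1,0,0,0,0]]]'

```text
clock: 42.08
tool_pos: [0.464, 0.2593, 0.1037]
orientation: [-61.1, 89.9, 37.8]
force: [0.1, 0.2, 0.6]
opening: 0.044
```

Emit:
carry_out --series '[[[0,0,0,0,0,0],[0,0,0,0,0,0],[0,0,0,0,0,0],[0,0,0,0,0,0]]]' --hand 1

```text
clock: 42.58
tool_pos: [0.4634, 0.2589, 0.1031]
orientation: [-58.1, 90.0, 40.7]
force: [-1.7, -0.8, 4.7]
opening: 0.0243
```

```bash
python3 plan.py .4995 .2635 .110 9 180
```

```text
tcp [0.4634 0.2589 0.1031] y-axis heading -171.2 q [ 50.4  13.7 -26.9   0.  -49.3 -41.6] open 0.0243 t 42.575 F [-1.7 -0.8  4.7]
[-6.9, -36.4, -1.0, -0.2, 0.0, 0.0]
```

Emit:
carry_out --series '[[[-2.5,-5,0,0,0,0],[-4.9,-10.7,0,0,0,0],[-7,-17,0,0,0,0],[-8.3,-23,0,0,0,0],[-9,-30,-0.5,0,0,0],[-9.4,-36.5,-1,0,0,0],[-9.4,-36.5,-1,0,0,0],[-9.4,-36.5,-1,0,0,0]]]'

```text
clock: 43.58
tool_pos: [0.4979, 0.2614, 0.1112]
orientation: [124.5, 89.7, -136.8]
force: [-3.0, -3.7, 3.9]
opening: 0.0243
```

```bash
python3 plan.py .4995 .2635 .112 9 180; python3 - <<'E'
from h import *
s=snapshot("wrist"); save(s,"w29"); print(proj(s,[[.4995,.2635,.12],[.4995,.2635,.045]]))
E
```

```text
tcp [0.4979 0.2614 0.1112] y-axis heading -171.2 q [ 47.6  16.1 -22.2  -0.  -51.9 -38.9] open 0.0243 t 43.575 F [-3.  -3.7  3.9]
[-0.8, -1.9, 1.8, -0.2, -0.2, -0.2]
[[310.83864345 326.07431565]
 [312.45576697 265.43654405]]
```

View pics/w29.png

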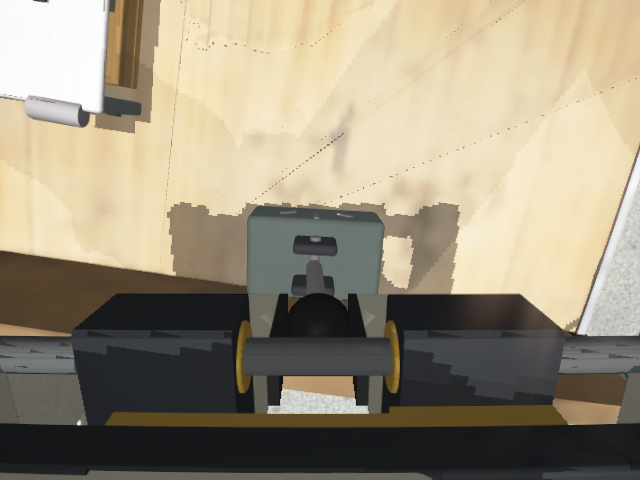

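Emit:
carry_out --series '[[[0,-1,1,0,0,0],[0,-2,1.5,0,0,0],[0,-2,1.5,0,0,0],[0,-2,1.5,0,0,0]]]'

```text
clock: 44.12
tool_pos: [0.4988, 0.2617, 0.1112]
orientation: [128.9, 89.5, -132.4]
force: [-6.6, -8.0, 7.1]
opening: 0.0241
```

Emit:
carry_out --series '[[[0,0,0,0,0,0],[0,0,0,0,0,0],[0,0,0,0,0,0]]]' --hand 0

```text
clock: 44.5
tool_pos: [0.5014, 0.2654, 0.112]
orientation: [-49.4, 90.0, 49.4]
force: [0.2, 0.6, 0.2]
opening: 0.0429
```

Emit:
carry_out --series '[[[-30,0,0,0,0,0],[-80,0,0,0,0,0],[-120,0,0,0,0,0],[-120,40,-40,0,0,0],[-120,80,-85,0,0,0],[-120,80,-130,0,0,0],[-120,80,-130,0,0,0]]]'

```text
clock: 45.38
tool_pos: [0.4418, 0.1225, 0.2326]
orientation: [-60.1, 89.9, 38.6]
force: [0.3, 0.2, 0.6]
opening: 0.0441
```

```bash
python3 - <<'E'
from h import *
t=snapshot("top"); save(t,"t30",(140,110,420,320),2.8); save(t,"t30b",(155,235,205,290),12)
s=snapshot("scene"); save(s,"s30",(190,140,430,410),2.2); save(s,"s30b",(335,350,410,410),10)
E
```

```text
(no output)
```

View pics/t30.png

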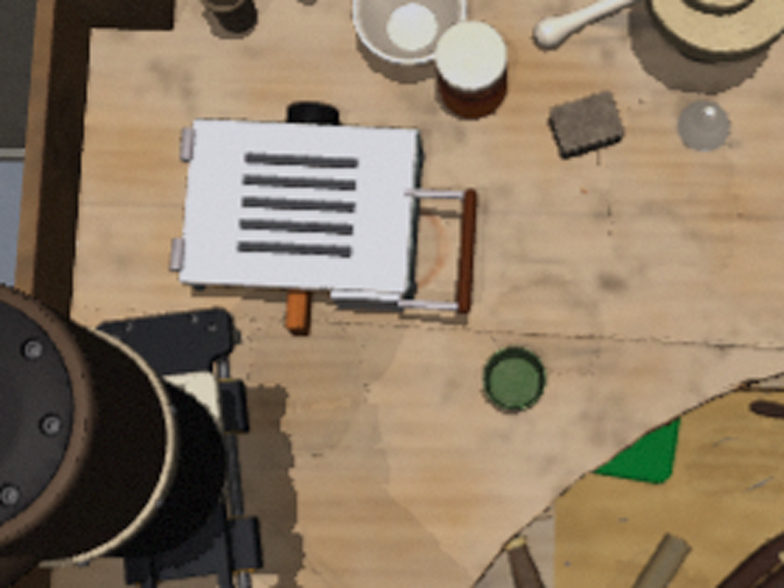

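View pics/t30b.png

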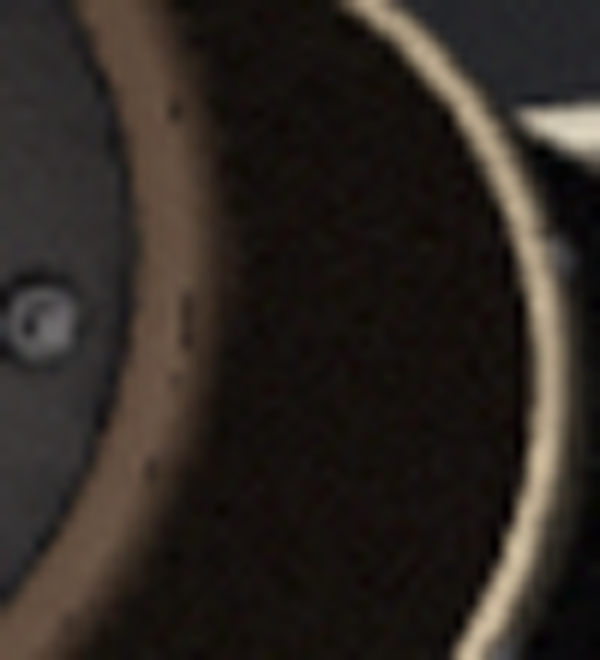

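View pics/s30b.png

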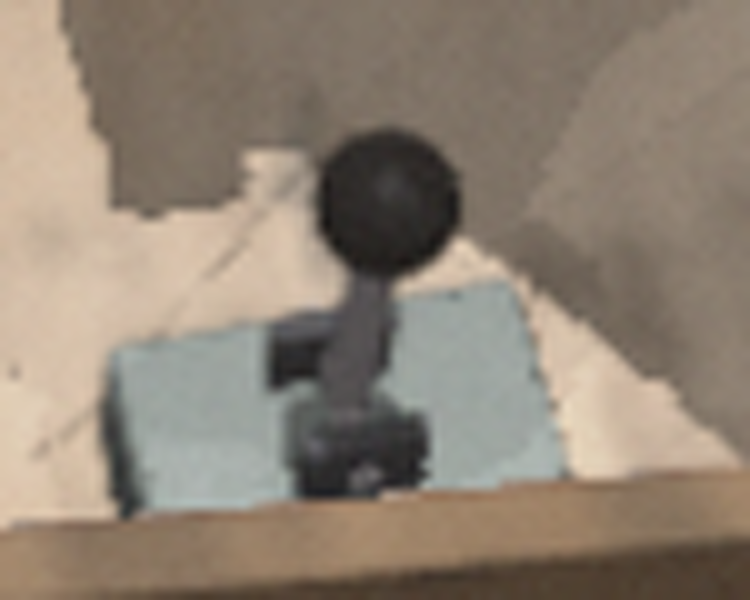

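Emit:
carry_out --series '[[[0,0,-50,0,0,0],[0,0,-110,0,0,0],[0,0,-170,0,0,0],[0,0,-230,0,0,0],[0,0,-230,0,0,0]]]'

```text
clock: 46.1
tool_pos: [0.4777, -0.1056, 0.2313]
orientation: [104.0, 89.9, -157.5]
force: [-0.1, 0.4, -0.5]
opening: 0.0442
```

```bash
python3 - <<'E'
from h import *
np.set_printoptions(precision=4,suppress=True)
t=snapshot("top"); save(t,"t31b",(155,235,205,290),12)
s=snapshot("scene"); save(s,"s31b",(335,350,410,410),10)
f=lambda P:((P-[155,235])+.5)*12-.5; g=lambda P:((P-[335,350])+.5)*10-.5
u=np.array([np.cos(np.radians(9)),np.sin(np.radians(9)),0]);pv=np.array([.4995,.2635,.045])
for a in(-15,-10,-5,0,5): 
    k=pv+.075*(np.sin(np.radians(a))*u+np.cos(np.radians(a))*np.array([0,0,1])); print(a,f(proj(t,[k])),g(proj(s,[k])))
E
```

```text
-15 [[ 90.6567 394.3612]] [[486.4121 194.3033]]
-10 [[ 84.9777 356.6514]] [[452.5321 198.4121]]
-5 [[ 80.2792 318.687 ]] [[417.6273 204.208 ]]
0 [[ 76.6044 280.8195]] [[382.0049 211.6473]]
5 [[ 73.9847 243.3983]] [[345.9832 220.6687]]
```

View pics/t31b.png

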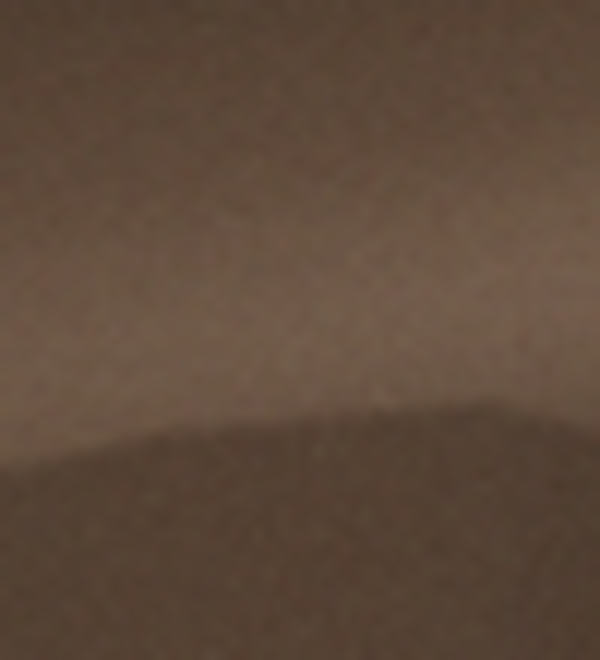

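Emit:
carry_out --series '[[[0,0,-60,0,0,0],[0,0,-120,0,0,0],[0,0,-180,0,0,0],[0,0,-240,0,0,0],[0,0,-300,0,0,0],[0,0,-300,0,0,0]]]'

```text
clock: 46.95
tool_pos: [0.5242, -0.4008, 0.2301]
orientation: [67.6, 89.9, 166.4]
force: [-1.1, 0.7, -0.5]
opening: 0.0433
```

```bash
python3 - <<'E'
from h import *
t=snapshot("top"); save(t,"t32b",(155,235,205,290),12); save(t,"t32",(140,110,440,330),2.6)
s=snapshot("scene"); save(s,"s32",(190,140,430,410),2.2)
E
```

```text
(no output)
```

View pics/t32b.png

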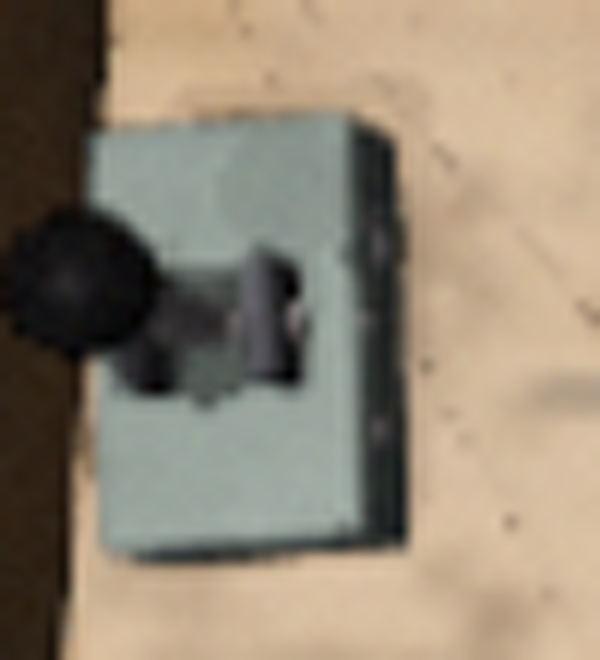

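View pics/t32.png

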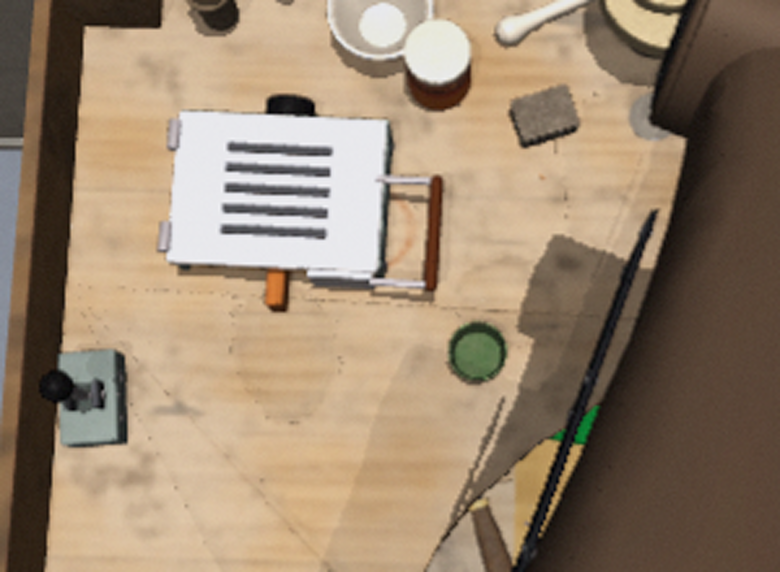

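View pics/s32.png

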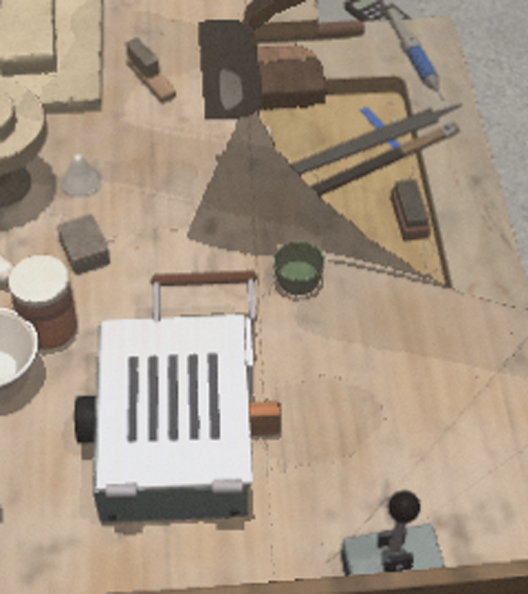

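```bash
python3 - <<'E'
from h import *
t=snapshot("top"); P=onz(t,[(140+277/2.6,110+305/2.6)],.038)
print(P, "tray origin x ~",P[0,0]+.098, "home expected ~.680")
from plant import close_job
E
```

```text
[[0.58135716 0.10346635 0.038     ]] tray origin x ~ 0.679357162131909 home expected ~.680
```

```bash
python3 -c "
from plant import close_job
print(close_job())"
```

```text
the job is handed in; nothing more can be done
None
```

I finished the job and handed it in at about 47 s on the robot clock; no verdict came back.

- **Stones:** only two were there, and both lie flat on the tray between its walls. I last saw them on the tray, in the dryer, just before the hood closed over them.
- **Tray:** I pinched the handle and dragged the tray into line, then pushed it along the bench with closed fingers. It stopped firmly against the back wall at about 21 N. The handle end puts the tray's origin at x ≈ 0.679 m, against about 0.680 m expected when fully home.
- **Hood:** I swung it up and over, and it stood open by itself while the tray went in. I then lowered it shut, and it matches its appearance in the first pictures.
- **Vent lever:** I moved it from about 29° off to upright. The top camera puts it within about 0.5° of vertical. The other camera reads about 1° off, which is within the calibration error.
- **Other things on the bench:** the cup, box, cone and brush look unmoved in the last pictures. I judged that by eye and did not measure it.

No check failed. The grip did not visibly slip at any point.

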